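Load the block-face imaging jig from the tip-out block bin

TASK

Load the jig for the block-face photographs: open its hold-down (red grip), bring one tissue block into each of the three nests, lengthwise to the fence, push each flush against both the fence and its dowel, and close the hold-down fully over them. Blocks already lying in the jig only need pushing home; for the empty nests tip the bin (blue handle) until the first block slides, hold that tilt and let out only the few you need, so that at least two stay in the lane, then lay the lane back down. Spare blocks stay in the bin or its tray, the timer and the tweezers where they are.

Things in the scene. Friction and masses are not known exactly. Their poses are not given: they have to be found in the camera images.
- bin: blue-grey painted base of the tip-out block bin, fixed, 124 mm wide, 4 mm thick; origin on the worktop below the mouth of the lane. +x runs from the mouth back along the lane; on the -x side is the catch tray, floor 4 mm above the worktop, inside x = -105 to +3 mm, y = -59 to +59 mm, rim 14 mm above the worktop. Grey hinge cheeks, 26 mm high, flank the lane from x = 3 to 25 mm, out to y = +-35 mm.
- lane (a joint): tilt of the white lane (a trough) about its mouth, rad: 0 level, grows as its far end is lifted, stop at 0.85; let go, it falls back to 0. Inside 152 mm long, 46 mm wide, walls 23 mm above its floor, open at the mouth, where the walls begin 14 mm back; floor 12 mm above the worktop when level, so blocks drop 8 mm into the tray.
- lane_hinge (a point): middle of the lane's hinge line (along the bin's y), 8 mm behind the mouth, 9.5 mm above the worktop. Slick surfaces: the blocks start to slide down the lane at about 0.27 to 0.42 rad of tilt; those in the tray hold back the ones behind, so that each further block wants a little more tilt
- lane_grip (a point): middle of the lane's blue handle bar, round, 10 mm thick, lying across the lane (along the bin's y) over its far end, 46 mm free between its two posts, 53 mm above the worktop when level; it moves with the lane on a circle of 128 mm about lane_hinge
- jig: dark grey registering jig, fixed; plate 12 mm thick from x = -92 to +76 and y = -140 to +140 mm, origin on its underside; a lip 6 mm high along its front (-x) edge. The fence is a steel rail along y on its far (+x) side, face at x = +32 mm, with the hold-down's hinge at x = +64 mm; each nest has one steel dowel, 8 mm thick, at its +y side. Fence and dowels stand 5 mm above the plate; the other sides of a nest are open. Pale rectangles mark the nests.
- clamp (a joint): hinge of the jig's hold-down, rad: 0 fully down on its stop (its three rubber rollers then just clear the registered blocks, by 0.7 mm), 1.75 fully open; it starts nearly shut, at 0.02 to 0.3. A stiff hinge: it stays where it is left
- clamp_grip (a point): middle of the red grip of the hold-down: round bar along the jig's y, 13 mm thick, 44 mm long, beyond the jig's -y edge; moves with the hold-down
- clamp_hinge (a point): point on the hold-down's hinge axis (along the jig's y, 34 mm above the worktop) beside the red grip, which runs on a circle of 44 mm about it: on the hinge's -x side when down, straight above it at 1.57
- nest0 (a point): nest 0 (they count along the jig's +y, 88 mm apart): on the plate's surface, where the underside centre of a block lies when its end is flush with the fence and its side against the dowel, its x along the jig's x (either way round). Its dowel's centre lies 18 mm to +y and 6 mm to -x of this point
- nest1 (a point): nest 1 (they count along the jig's +y, 88 mm apart): on the plate's surface, where the underside centre of a block lies when its end is flush with the fence and its side against the dowel, its x along the jig's x (either way round). Its dowel's centre lies 18 mm to +y and 6 mm to -x of this point
- nest2 (a point): nest 2 (they count along the jig's +y, 88 mm apart): on the plate's surface, where the underside centre of a block lies when its end is flush with the fence and its side against the dowel, its x along the jig's x (either way round). Its dowel's centre lies 18 mm to +y and 6 mm to -x of this point
- block0: tissue block: a coloured plastic cassette, 40 (its x) x 28 (its y) x 6 mm, carrying a block of white wax; starts as number 1 from the mouth of five in the bin's lane, lying across it; 14 mm high in all with upright sides, origin at the centre of its underside, about 30 g
- block1: tissue block: a coloured plastic cassette, 40 (its x) x 28 (its y) x 6 mm, carrying a block of white wax; starts as number 2 from the mouth of five in the bin's lane, lying across it; 14 mm high in all with upright sides, origin at the centre of its underside, about 30 g
- block2: tissue block: a coloured plastic cassette, 40 (its x) x 28 (its y) x 6 mm, carrying a block of white wax; starts as number 3 from the mouth of five in the bin's lane, lying across it; 14 mm high in all with upright sides, origin at the centre of its underside, about 30 g
- block3: tissue block: a coloured plastic cassette, 40 (its x) x 28 (its y) x 6 mm, carrying a block of white wax; starts as number 4 from the mouth of five in the bin's lane, lying across it; 14 mm high in all with upright sides, origin at the centre of its underside, about 30 g
- block4: tissue block: a coloured plastic cassette, 40 (its x) x 28 (its y) x 6 mm, carrying a block of white wax; starts as number 5 from the mouth of five in the bin's lane, lying across it; 14 mm high in all with upright sides, origin at the centre of its underside, about 30 g
- left0: tissue block: a coloured plastic cassette, 40 (its x) x 28 (its y) x 6 mm, carrying a block of white wax; if present, left lying askew in nest 0 of the jig, not yet against the stops; 14 mm high in all with upright sides, origin at the centre of its underside, about 30 g
- left1: tissue block: a coloured plastic cassette, 40 (its x) x 28 (its y) x 6 mm, carrying a block of white wax; if present, left lying askew in nest 1 of the jig, not yet against the stops; 14 mm high in all with upright sides, origin at the centre of its underside, about 30 g
- left2: tissue block: a coloured plastic cassette, 40 (its x) x 28 (its y) x 6 mm, carrying a block of white wax; if present, left lying askew in nest 2 of the jig, not yet against the stops; 14 mm high in all with upright sides, origin at the centre of its underside, about 30 g
- timer: bench timer, 70 x 64 x 16 mm, lying near the table's front edge; a bystander
- tweezers: tweezers, 118 mm long, lying near the table's front edge; a bystander

How it is judged:
On the way, in this order (a step that is already met when the one before it is completed fails the run):
1. with the bin tipped, the first block (block0) has slid over the mouth into the tray, and the last two (block3, block4) are still in the lane (value of joint lane above 0.15 rad and x of block0 in the frame of bin below -0.004 m and x of block3 in the frame of bin between 0.002 and 0.16 m and y of block3 in the frame of bin between -0.03 and 0.03 m and x of block4 in the frame of bin between 0.002 and 0.16 m and y of block4 in the frame of bin between -0.03 and 0.03 m), for 0.1 s.
2. every nest holds a block flush with its stops, the hold-down still open (((distance between block0 and nest0 below 0.002 m and angle between the x axis of block0 and the x axis of jig, either way round below 0.05 rad) or (distance between block1 and nest0 below 0.002 m and angle between the x axis of block1 and the x axis of jig, either way round below 0.05 rad) or (distance between block2 and nest0 below 0.002 m and angle between the x axis of block2 and the x axis of jig, either way round below 0.05 rad) or (distance between left0 and nest0 below 0.002 m and angle between the x axis of left0 and the x axis of jig, either way round below 0.05 rad) or (distance between left1 and nest0 below 0.002 m and angle between the x axis of left1 and the x axis of jig, either way round below 0.05 rad) or (distance between left2 and nest0 below 0.002 m and angle between the x axis of left2 and the x axis of jig, either way round below 0.05 rad)) and ((distance between block0 and nest1 below 0.002 m and angle between the x axis of block0 and the x axis of jig, either way round below 0.05 rad) or (distance between block1 and nest1 below 0.002 m and angle between the x axis of block1 and the x axis of jig, either way round below 0.05 rad) or (distance between block2 and nest1 below 0.002 m and angle between the x axis of block2 and the x axis of jig, either way round below 0.05 rad) or (distance between left0 and nest1 below 0.002 m and angle between the x axis of left0 and the x axis of jig, either way round below 0.05 rad) or (distance between left1 and nest1 below 0.002 m and angle between the x axis of left1 and the x axis of jig, either way round below 0.05 rad) or (distance between left2 and nest1 below 0.002 m and angle between the x axis of left2 and the x axis of jig, either way round below 0.05 rad)) and ((distance between block0 and nest2 below 0.002 m and angle between the x axis of block0 and the x axis of jig, either way round below 0.05 rad) or (distance between block1 and nest2 below 0.002 m and angle between the x axis of block1 and the x axis of jig, either way round below 0.05 rad) or (distance between block2 and nest2 below 0.002 m and angle between the x axis of block2 and the x axis of jig, either way round below 0.05 rad) or (distance between left0 and nest2 below 0.002 m and angle between the x axis of left0 and the x axis of jig, either way round below 0.05 rad) or (distance between left1 and nest2 below 0.002 m and angle between the x axis of left1 and the x axis of jig, either way round below 0.05 rad) or (distance between left2 and nest2 below 0.002 m and angle between the x axis of left2 and the x axis of jig, either way round below 0.05 rad)) and value of joint clamp above 0.8 rad), for 0.2 s.
3. the hold-down is closed over the registered blocks (((distance between block0 and nest0 below 0.002 m and angle between the x axis of block0 and the x axis of jig, either way round below 0.05 rad) or (distance between block1 and nest0 below 0.002 m and angle between the x axis of block1 and the x axis of jig, either way round below 0.05 rad) or (distance between block2 and nest0 below 0.002 m and angle between the x axis of block2 and the x axis of jig, either way round below 0.05 rad) or (distance between left0 and nest0 below 0.002 m and angle between the x axis of left0 and the x axis of jig, either way round below 0.05 rad) or (distance between left1 and nest0 below 0.002 m and angle between the x axis of left1 and the x axis of jig, either way round below 0.05 rad) or (distance between left2 and nest0 below 0.002 m and angle between the x axis of left2 and the x axis of jig, either way round below 0.05 rad)) and ((distance between block0 and nest1 below 0.002 m and angle between the x axis of block0 and the x axis of jig, either way round below 0.05 rad) or (distance between block1 and nest1 below 0.002 m and angle between the x axis of block1 and the x axis of jig, either way round below 0.05 rad) or (distance between block2 and nest1 below 0.002 m and angle between the x axis of block2 and the x axis of jig, either way round below 0.05 rad) or (distance between left0 and nest1 below 0.002 m and angle between the x axis of left0 and the x axis of jig, either way round below 0.05 rad) or (distance between left1 and nest1 below 0.002 m and angle between the x axis of left1 and the x axis of jig, either way round below 0.05 rad) or (distance between left2 and nest1 below 0.002 m and angle between the x axis of left2 and the x axis of jig, either way round below 0.05 rad)) and ((distance between block0 and nest2 below 0.002 m and angle between the x axis of block0 and the x axis of jig, either way round below 0.05 rad) or (distance between block1 and nest2 below 0.002 m and angle between the x axis of block1 and the x axis of jig, either way round below 0.05 rad) or (distance between block2 and nest2 below 0.002 m and angle between the x axis of block2 and the x axis of jig, either way round below 0.05 rad) or (distance between left0 and nest2 below 0.002 m and angle between the x axis of left0 and the x axis of jig, either way round below 0.05 rad) or (distance between left1 and nest2 below 0.002 m and angle between the x axis of left1 and the x axis of jig, either way round below 0.05 rad) or (distance between left2 and nest2 below 0.002 m and angle between the x axis of left2 and the x axis of jig, either way round below 0.05 rad)) and value of joint clamp below 0.06 rad), for 0.2 s.
At the end, for the whole second after the job is handed in: each nest holds a block within 2 mm and 0.05 rad of the registered place; hold-down within 0.06 rad of fully down; the lane back down within 0.04 rad; the last two blocks still in the lane; every other block in the lane or the tray (all of step 3 and value of joint lane below 0.04 rad and x of block3 in the frame of bin between 0.002 and 0.16 m and y of block3 in the frame of bin between -0.03 and 0.03 m and x of block4 in the frame of bin between 0.002 and 0.16 m and y of block4 in the frame of bin between -0.03 and 0.03 m and (distance between block0 and nest0 below 0.002 m or distance between block0 and nest1 below 0.002 m or distance between block0 and nest2 below 0.002 m or (x of block0 in the frame of bin between -0.108 and 0.16 m and y of block0 in the frame of bin between -0.062 and 0.062 m)) and (distance between block1 and nest0 below 0.002 m or distance between block1 and nest1 below 0.002 m or distance between block1 and nest2 below 0.002 m or (x of block1 in the frame of bin between -0.108 and 0.16 m and y of block1 in the frame of bin between -0.062 and 0.062 m)) and (distance between block2 and nest0 below 0.002 m or distance between block2 and nest1 below 0.002 m or distance between block2 and nest2 below 0.002 m or (x of block2 in the frame of bin between -0.108 and 0.16 m and y of block2 in the frame of bin between -0.062 and 0.062 m)) and (distance between left0 and nest0 below 0.002 m or distance between left0 and nest1 below 0.002 m or distance between left0 and nest2 below 0.002 m or (x of left0 in the frame of bin between -0.108 and 0.16 m and y of left0 in the frame of bin between -0.062 and 0.062 m)) and (distance between left1 and nest0 below 0.002 m or distance between left1 and nest1 below 0.002 m or distance between left1 and nest2 below 0.002 m or (x of left1 in the frame of bin between -0.108 and 0.16 m and y of left1 in the frame of bin between -0.062 and 0.062 m)) and (distance between left2 and nest0 below 0.002 m or distance between left2 and nest1 below 0.002 m or distance between left2 and nest2 below 0.002 m or (x of left2 in the frame of bin between -0.108 and 0.16 m and y of left2 in the frame of bin between -0.062 and 0.062 m))); the robot touches nothing.
It fails at once if the timer or the tweezers are pushed away by more than 3 cm (distance of any of timer, tweezers from where it was at the start of the episode above 0.03 m).
Of left0, left1, left2 only 1 to 2 are there at a start; the rules pass over those that are not, and their reading is None.
At some moment in a run one of left0, left1, left2 may be knocked a few centimetres aside while the robot is not near it.
Once in a run the grip may slacken for a moment while it holds something.
It also fails if it takes over 210 s, if anything falls off the work surface, if the arm or the gripper's body presses on something with over 40 N, if the wrist force passes 120 N, or if a joint passes its speed limit or range.

ROBOT

A 6-joint arm with a two-finger parallel gripper is mounted at the origin on a cart in front of the work surface, level with it; the furniture and walls round the work are solid. World frame = base frame: x ahead of the robot, y to its left, z up, the work surface at z = 0. Lengths are in m, angles in rad, forces in N, time in s.
With the tool pointing down it reaches from about 0.325 to 0.85 m from the base axis. Payload 15.5 kg.
Tool frame: the origin (TCP) lies at the very end of the fingers, on their centre line; the grasp point (between the pads) lies 19 mm behind it; z points along the fingers, y is the line along which they close (so a half turn about z gives the same grasp; the last joint's range is limited). The gripper opens to 91 mm and grips with 3 to 60 N. Pads are 32 mm wide; open, the fingers measure 118 mm over their backs; the gripper's body (76 mm by 178 mm) begins 60 mm behind the grasp point.
Start: joints at [-1.28, 0.494, 1.345, -0, 1.302, -0.096], TCP at [0.236, -0.579, 0.214] pointing down, gripper open.
Joint ranges: [-2.91, 2.91], [-0.82, 2.16], [0.22, 2.67], [-1.22, 4.37], [0.12, 2.79], [-3.08, 3.08]. Speed limits (rad/s): [1.89, 1.89, 2.57, 3.01, 3.01, 3.01].

INTERFACE

Orientations are given as a unit quaternion [w, x, y, z].
In Python, from workcell import monitor, capture, camera_info, arm, boxes_of, spot_point gives the robot as it stands.
- The arm moves only by the tool servo_tool, never from a script. Its argument "moves" is a list that holds one entry, the list of rows, each a list of 6 numbers: the shift along the world's x, y, z in m, then the turn, a rotation vector about the world's x, y, z in rad. A call has 1 to 10 rows; each row shifts and turns the commanded pose from where the row before left it; what a row does not reach is not made up. A row lasts 1/12 s, in which the tool goes at most 41.7 mm and 7.16 degrees, less where a joint would pass 70% of its speed; a pose out of reach is approached as far as the arm can. A call with a gripper value outside its range is refused whole. "fingers" is the gripper's target within -1 to 1 (shut at 1, half-way at 0, fully open at -1), set as the call begins (left out, the last holds). The fingers move at their own pace and stop on an object; the grip force is fixed at half the most. Time passes only in rows, so rows that do not move let the fingers close. It gives the time, the measured TCP pose, the force, the opening and the grip force at its end, in the units of the state.
- monitor.get_obs(): the state, without advancing time (a new reading comes with each control period).
- capture(name): name is "side" or "top"; returns the picture (384x512x3 uint8, blue, green, red); there is no depth.
- camera_info(name): a dict with "fovy" (degrees; the focal length in pixels is half the picture's height over the tangent of half this angle, whatever the lens; pixels are square), "cx", "cy" (the principal point, pixels), "eye" and "rotation" of the camera in the world. Camera axes: x right, y down, z forward; pixel columns grow to the right and rows downward; lengths in m; the calibration is good to about 2 mm. A picture is of the moment at which its call begins. camera_info takes no time and is no camera call.
- arm.hand_in(): hands the job in; it is judged then, once.
Trained networks look in the newest picture that a camera, given by its name, has taken for a name from the list of things; names that differ only in an ending like _2 or _b are one class to them, and where a whole thing is asked for, a point or a joint stands for the part that bears it (a point fixed in the world has none). Each returns a list of dicts, best first, with "score" (0 to 1); they miss things now and then, are a little off and sometimes report something else, mostly with a low value. They report only what shows in the picture. A call takes as long as a camera call.
- boxes_of(name, camera): "position" ([x, y, z] in m, in world coordinates, good to about 4 mm: the middle of the surface that is visible of it).
- spot_point(name, camera): "position" ([x, y, z] in m, in world coordinates, good to about 4 mm: a listed point, or the origin of a listed thing).
The state is a dict: "clock": time; "joint_pos": joint angles; "dq": joint speeds; "joint_efforts": joint torques, N m; "tool_pos": TCP position; "orientation": TCP orientation; "ft_force": force on the tool from outside, world axes, zero at the start; "wrist_torque": the same for the moment, N m; "finger_gap": finger opening in m; "gripper_force": force on a finger pad.
Only numpy, scipy, OpenCV 4.12 (cv2) and the standard library are available. Lean on these libraries where they do the work, as an engineer would, in place of code of your own. Each camera call takes 0.05 s, during which the arm holds its last target. There are 200 camera calls.

## Working session

There is one attempt and no reset: what is moved stays moved. The work goes in short steps, Python scripts to look and compute and a tool call to move; the robot and the scene stay as the last step left them, time stands still between calls to the robot, and variables do not carry over. Pictures are saved under pics/ and viewed, at most 14 in all, crops included, and the job is handed in when it is done.

Besides the shell and the picture viewer there is one more tool, called after "Request:" as a command line: name --argument value ..., lists and objects as JSON in quotes. servo_tool: Moves the arm, as the interface text tells. Its arguments: {"type":"object","properties":{"moves":{"type":"array","items":{"type":"array","items":{"type":"array","items":{"type":"number"}}}},"fingers":{"type":"number"}},"required":["moves"]}

```bash
ls; mkdir -p pics
python3 - <<'E'
from workcell import monitor, capture, camera_info, arm, boxes_of, spot_point
import cv2,numpy as np
o=monitor.get_obs();print(o)
for c in("top","side"):
    im=capture(c);cv2.imwrite(f"pics/{c}0.png",im);i=camera_info(c);print(c,i)
    for n in["lane_hinge","lane_grip","bin","jig","clamp_grip","clamp_hinge","nest0","nest1","nest2","block0","left0","timer","tweezers"]:
        print(n,[(round(d["score"],2),np.round(d["position"],3).tolist()) for d in spot_point(n,c)[:7]])
E
```

```text
pics
{'clock': 0.0, 'joint_pos': array([-1.27948346e+00,  4.94184411e-01,  1.34614883e+00, -6.91430526e-06,
        1.30251321e+00, -9.54583486e-02]), 'dq': array([ 0.00139497, -0.00089794, -0.00080502, -0.00023959, -0.00167884,
        0.00088774]), 'joint_efforts': array([-2.19359164e-03, -8.78818846e+01, -3.81855798e+01,  7.08390959e-02,
        5.34143799e-02, -1.24023722e-05]), 'tool_pos': array([ 0.23566072, -0.57844125,  0.21333152]), 'orientation': array([-6.23572063e-04,  9.81358837e-01,  1.92183350e-01, -6.46096039e-05]), 'ft_force': array([-0.06428755, -1.21555431, -0.04957032]), 'wrist_torque': array([0.02016443, 0.01442462, 0.06731894]), 'gripper_force': 0.0, 'finger_gap': 0.09096495042357089}
top {'fovy': 43.69422427180196, 'cx': 260.40115830567424, 'cy': 196.45498556600458, 'eye': array([ 0.39214315, -0.03641414,  1.24539474]), 'rotation': array([ 0.02973736, -0.69994171,  0.71304631, -0.02760869])}
lane_hinge [(0.7, [0.508, -0.218, 0.006])]
lane_grip [(0.59, [0.507, -0.337, 0.054])]
bin [(0.65, [0.502, -0.208, -0.003])]
jig [(0.71, [0.364, 0.056, -0.002]), (0.6, [0.53
[... 1208 characters left out ...]
 [0.616, 0.012, 0.033])]
nest0 [(0.97, [0.546, 0.095, 0.011]), (0.93, [0.538, 0.182, 0.015]), (0.74, [0.527, 0.27, 0.014])]
nest1 [(0.97, [0.546, 0.095, 0.011]), (0.93, [0.538, 0.182, 0.015]), (0.74, [0.527, 0.27, 0.014])]
nest2 [(0.97, [0.546, 0.095, 0.011]), (0.93, [0.538, 0.182, 0.015]), (0.74, [0.527, 0.27, 0.014])]
block0 [(0.48, [0.512, -0.308, 0.016]), (0.45, [0.501, -0.224, 0.013]), (0.45, [0.501, -0.254, 0.013]), (0.41, [0.508, -0.287, 0.011]), (0.41, [0.508, -0.342, 0.009])]
left0 [(0.7, [0.385, -0.079, 0.001]), (0.59, [0.531, 0.178, 0.009])]
timer [(0.72, [0.385, -0.08, 0.002]), (0.68, [0.504, -0.224, 0.013])]
tweezers [(0.72, [0.362, 0.058, 0.003]), (0.18, [0.529, 0.177, 0.013])]
```

Run:
```python
import cv2
for c in("top","side"):
    im=cv2.imread(f"pics/{c}0.png");cv2.imwrite(f"pics/{c}0b.png",cv2.resize(im,(800,600),interpolation=cv2.INTER_CUBIC))
```

```text
(no output)
```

View pics/top0b.png

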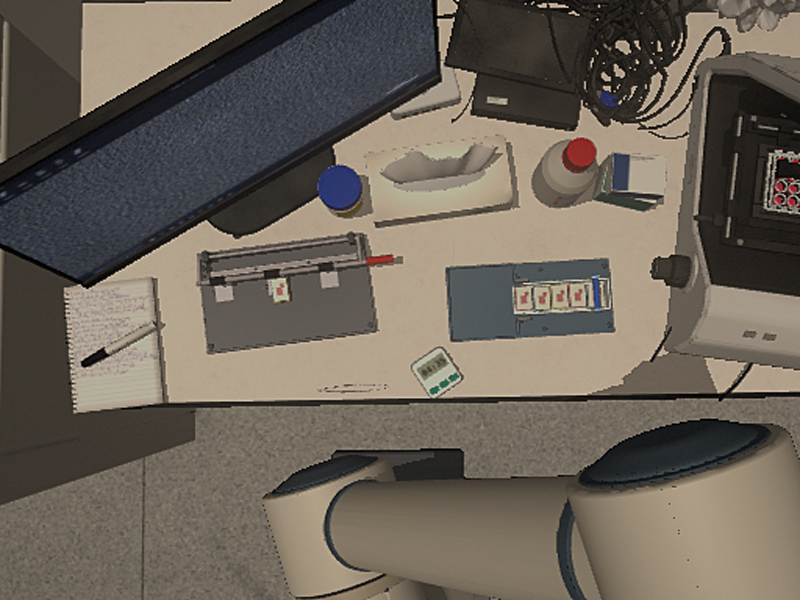

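View pics/side0b.png

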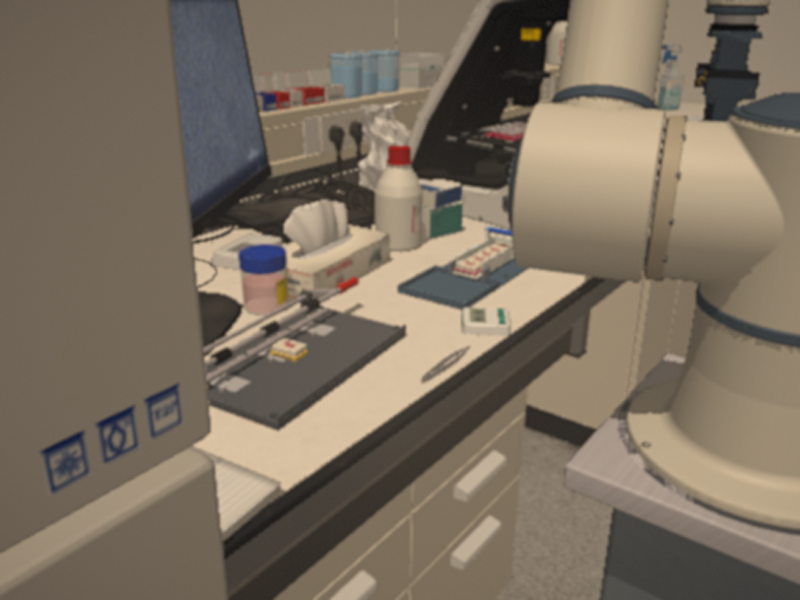

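The top view shows the bin lane at right with its blue handle at px (600,290), and the jig at left. One left block lies in nest 1 at px (280,290), the red grip is at px (385,260), and the timer and tweezers are at the front. The side view agrees. I'll tip the bin first, with the tool leaning 15° towards +y to keep clear of the instrument on the right.

Request:
servo_tool --moves '[[[0.004, 0.0325, 0, 0, 0, -0.097], [0.004, 0.0325, 0, 0, 0, -0.097], [0.004, 0.0325, 0, 0, 0, -0.097], [0.004, 0.0325, 0, 0, 0, -0.096], [0.004, 0.0325, 0, -0.0875, 0, 0], [0.004, 0.0325, 0, -0.0875, 0, 0], [0.004, 0.0325, 0, -0.0875, 0, 0], [0.004, 0.0325, 0, 0, 0, 0]]]' --fingers 0

```text
clock: 2.07
tool_pos: [0.2664, -0.3153, 0.2135]
orientation: [0.133, 0.991, 0.0, 0.0]
ft_force: [0.5, 0.1, -0.9]
finger_gap: 0.046
gripper_force: 0.0
```

Request:
servo_tool --moves '[[[0.034, 0, -0.0134, 0, 0, 0], [0.034, 0, -0.0134, 0, 0, 0], [0.034, 0, -0.0134, 0, 0, 0], [0.034, 0, -0.0134, 0, 0, 0], [0.034, 0, -0.0134, 0, 0, 0], [0.034, 0, -0.0134, 0, 0, 0], [0.034, 0, -0.0134, 0, 0, 0], [0, 0, 0, 0, 0, 0]]]'

```text
clock: 2.73
tool_pos: [0.5108, -0.3186, 0.1178]
orientation: [0.131, 0.991, 0.001, 0.001]
ft_force: [-2.7, 0.8, -0.3]
finger_gap: 0.0457
gripper_force: 0.0
```

Request:
servo_tool --moves '[[[-0.0005, -0.0043, -0.0157, 0, 0, 0], [-0.0005, -0.0043, -0.0157, 0, 0, 0], [-0.0005, -0.0043, -0.0157, 0, 0, 0], [-0.0005, -0.0043, -0.0157, 0, 0, 0], [-0.0005, -0.0043, -0.0157, 0, 0, 0], [0, 0, 0, 0, 0, 0], [0, 0, 0, 0, 0, 0]]]'

```text
clock: 3.32
tool_pos: [0.5028, -0.3402, 0.0413]
orientation: [0.13, 0.991, -0.0, -0.001]
ft_force: [-0.1, 0.1, -0.1]
finger_gap: 0.0457
gripper_force: 0.0
```

Request:
servo_tool --moves '[[[0, 0, 0, 0, 0, 0], [0, 0, 0, 0, 0, 0], [0, 0, 0, 0, 0, 0], [0, 0, 0, 0, 0, 0], [0, 0, 0, 0, 0, 0], [0, 0, 0, 0, 0, 0]]]' --fingers 1

```text
clock: 3.82
tool_pos: [0.5034, -0.3404, 0.042]
orientation: [0.131, 0.991, 0.0, 0.0]
ft_force: [-1.0, 0.3, 3.5]
finger_gap: 0.0096
gripper_force: 30.0
```

```bash
cat > h.py <<'E'
from workcell import monitor, capture, camera_info, arm, boxes_of, spot_point
import cv2,numpy as np
def look(c,fn=None,crop=None,s=1.5):
    im=capture(c)
    if fn:
        if crop: a,b,d,e=crop; im=im[b:e,a:d]
        cv2.imwrite(f"pics/{fn}.png",cv2.resize(im,None,fx=s,fy=s,interpolation=cv2.INTER_CUBIC))
    return im
def show(ns,c,f=spot_point):
    for n in ns: print(c,n,[(round(d["score"],2),np.round(d["position"],3).tolist()) for d in f(n,c)[:7]])
def proj(c,P):
    i=camera_info(c);w,x,y,z=i["rotation"]
    from scipy.spatial.transform import Rotation as R
    r=R.from_quat([x,y,z,w]);q=r.inv().apply(np.array(P)-i["eye"])
    f=192/np.tan(np.radians(i["fovy"]/2));return f*q[...,0]/q[...,2]+i["cx"],f*q[...,1]/q[...,2]+i["cy"]
def unproj(c,u,v,zz):
    i=camera_info(c);w,x,y,z=i["rotation"]
    from scipy.spatial.transform import Rotation as R
    f=192/np.tan(np.radians(i["fovy"]/2));d=R.from_quat([x,y,z,w]).apply([(u-i["cx"])/f,(v-i["cy"])/f,1])
    return i["eye"]+d*(zz-i["eye"][2])/d[2]
E
python3 - <<'E'
from h import *
look("side","side1",(200,60,400,260),3)
print(proj("side",[.508,-.3365,.053]),monitor.get_obs()["finger_gap"])
show(["lane_grip"],"side")
print(unproj("side",160.6,229.5,0))
E
```

```text
(np.float64(319.99393817980945), np.float64(147.40373436909658)) 0.00943754869755272
side lane_grip [(0.25, [0.53, 0.173, 0.012])]
[0.56782332 0.20002861 0.        ]
```

View pics/side1.png

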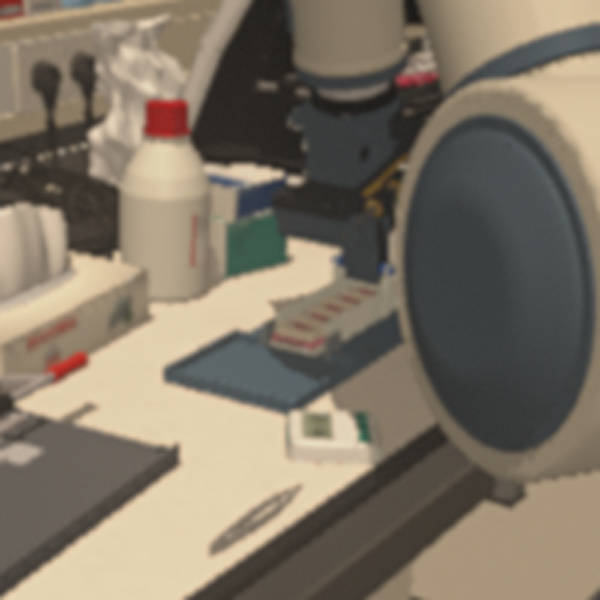

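Request:
servo_tool --moves '[[[0, 0.0022, 0.006, 0, 0, 0], [0, 0.0026, 0.0058, 0, 0, 0], [0, 0.0029, 0.0057, 0, 0, 0], [0, 0.0033, 0.0055, 0, 0, 0], [0, 0.0036, 0.0054, 0, 0, 0], [0, 0, 0, 0, 0, 0], [0, 0, 0, 0, 0, 0], [0, 0, 0, 0, 0, 0]]]'

```text
clock: 4.58
tool_pos: [0.5029, -0.3258, 0.0709]
orientation: [0.131, 0.991, 0.0, -0.0]
ft_force: [-3.9, -7.1, 2.8]
finger_gap: 0.0093
gripper_force: 29.9
```

Run:
```python
from h import *
look("side");show(["block0"],"side")
look("top","top1",(240,130,420,250),4);show(["block0"],"top")
```

```text
side block0 [(0.75, [0.614, 0.013, 0.036]), (0.72, [0.505, -0.207, 0.009]), (0.62, [0.505, -0.266, 0.023]), (0.6, [0.512, -0.29, 0.034]), (0.45, [0.499, -0.236, 0.018]), (0.39, [0.506, -0.32, 0.033])]
top block0 []
```

View pics/top1.png

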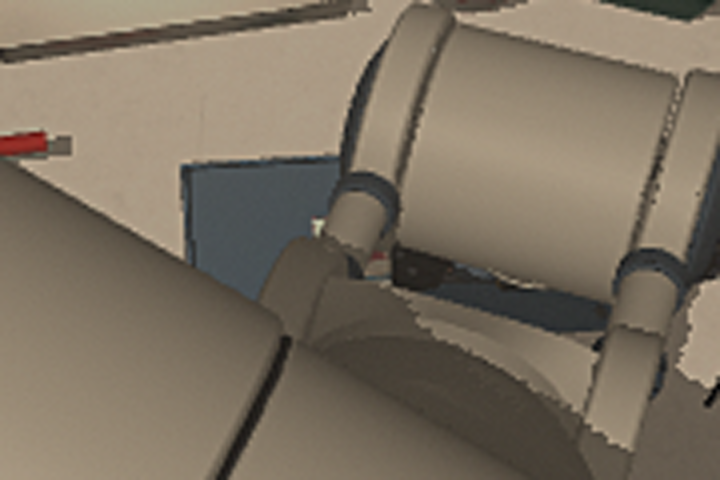

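Request:
servo_tool --moves '[[[0, 0, 0, 0, 0, 0], [0, 0, 0, 0, 0, 0]]]'

```text
clock: 4.95
tool_pos: [0.5029, -0.3259, 0.0708]
orientation: [0.131, 0.991, -0.0, -0.0]
ft_force: [-3.4, -6.0, 2.5]
finger_gap: 0.0095
gripper_force: 29.9
```

Run:
```python
from h import *
look("side","side2",(240,100,360,200),5);show(["block0"],"side")
```

```text
side block0 [(0.6, [0.509, -0.249, 0.021]), (0.59, [0.498, -0.198, 0.006]), (0.53, [0.506, -0.228, 0.013]), (0.53, [0.506, -0.28, 0.025])]
```

View pics/side2.png

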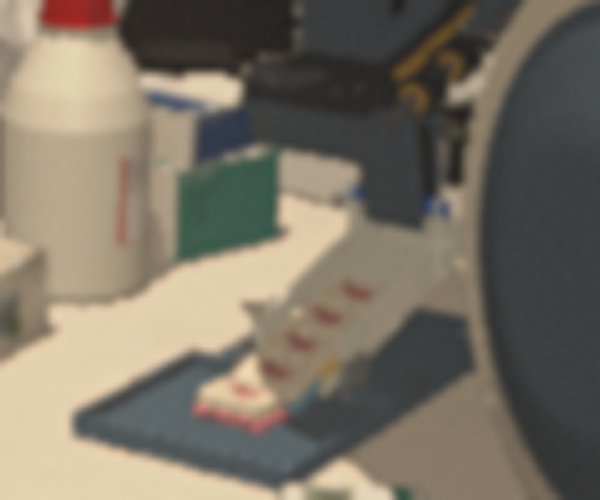

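Request:
servo_tool --moves '[[[0, 0, 0, 0, 0, 0], [0, 0, 0, 0, 0, 0], [0, 0, 0, 0, 0, 0]]]'

```text
clock: 5.3
tool_pos: [0.5029, -0.3259, 0.0708]
orientation: [0.131, 0.991, -0.0, -0.0]
ft_force: [-4.2, -6.7, 2.7]
finger_gap: 0.0095
gripper_force: 29.9
```

Run:
```python
from h import *
a=look("side");show(["block0"],"side")
b=cv2.imread("pics/side2.png");a=cv2.resize(a[100:200,240:360],None,fx=5,fy=5,interpolation=cv2.INTER_CUBIC)
print(np.abs(a.astype(int)-b).max(2)[300:450,150:450].mean())
for P in([.506,-.1815,.018],[.506,-.1965,.018],[.506,-.2105,.018]): print(np.round(proj("side",P)))
```

```text
side block0 [(0.55, [0.508, -0.244, 0.02]), (0.44, [0.504, -0.272, 0.029])]
5.099022222222223
[290. 175.]
[293. 173.]
[296. 172.]
```

Request:
servo_tool --moves '[[[0, 0.0011, 0.0016, 0, 0, 0], [0, 0.0011, 0.0016, 0, 0, 0], [0, 0, 0, 0, 0, 0], [0, 0, 0, 0, 0, 0], [0, 0, 0, 0, 0, 0], [0, 0, 0, 0, 0, 0]]]'

```text
clock: 5.9
tool_pos: [0.5028, -0.3237, 0.074]
orientation: [0.131, 0.991, -0.0, -0.0]
ft_force: [-4.2, -6.3, 2.2]
finger_gap: 0.0094
gripper_force: 29.9
```

Run:
```python
from h import *
look("side","side3",(250,120,350,200),6);show(["block0"],"side")
```

```text
side block0 [(0.7, [0.505, -0.218, 0.01]), (0.63, [0.501, -0.191, 0.007]), (0.62, [0.502, -0.272, 0.026]), (0.61, [0.509, -0.239, 0.026]), (0.42, [0.5, -0.157, 0.001]), (0.29, [0.532, 0.164, 0.002])]
```

View pics/side3.png

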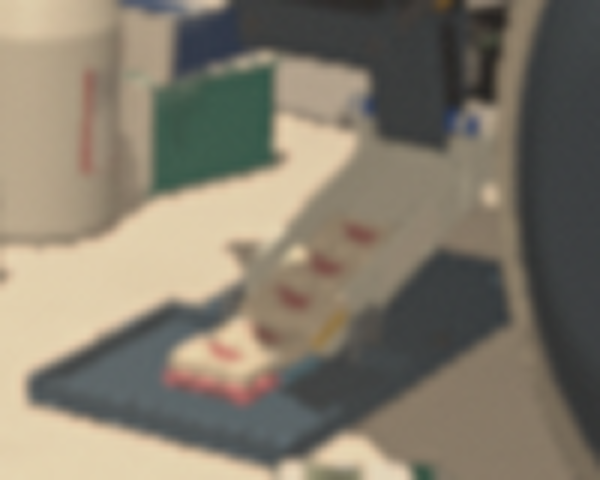

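Request:
servo_tool --moves '[[[0, 0.0011, 0.0016, 0, 0, 0], [0, 0.0011, 0.0016, 0, 0, 0], [0, 0, 0, 0, 0, 0], [0, 0, 0, 0, 0, 0], [0, 0, 0, 0, 0, 0], [0, 0, 0, 0, 0, 0]]]'

```text
clock: 6.5
tool_pos: [0.5031, -0.3214, 0.0771]
orientation: [0.131, 0.991, -0.0, 0.0]
ft_force: [-6.1, -9.1, 5.1]
finger_gap: 0.009
gripper_force: 30.0
```

Run:
```python
from h import *
look("side","side4",(250,120,350,200),6);show(["block0"],"side")
```

```text
side block0 [(0.65, [0.509, -0.24, 0.021]), (0.58, [0.503, -0.272, 0.029]), (0.52, [0.501, -0.187, 0.003]), (0.46, [0.501, -0.158, 0.002]), (0.43, [0.506, -0.219, 0.011])]
```

View pics/side4.png

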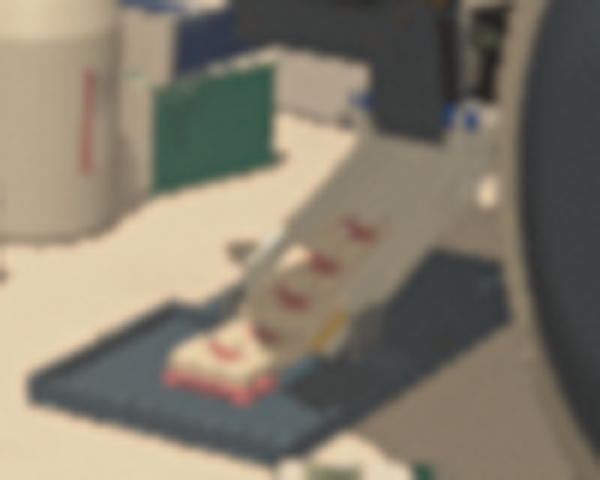

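Request:
servo_tool --moves '[[[0, 0.0012, 0.0016, 0, 0, 0], [0, 0.0012, 0.0016, 0, 0, 0], [0, 0, 0, 0, 0, 0], [0, 0, 0, 0, 0, 0], [0, 0, 0, 0, 0, 0], [0, 0, 0, 0, 0, 0]]]'

```text
clock: 7.1
tool_pos: [0.503, -0.319, 0.0802]
orientation: [0.131, 0.991, 0.0, -0.0]
ft_force: [-4.0, -5.9, 3.4]
finger_gap: 0.0094
gripper_force: 29.8
```

Run:
```python
from h import *
a=look("side");show(["block0"],"side")
a=cv2.resize(a[120:200,250:350],None,fx=6,fy=6,interpolation=cv2.INTER_CUBIC)
b=cv2.imread("pics/side4.png");print(np.abs(a.astype(int)-b).max(2)[300:420,130:350].mean())
```

```text
side block0 [(0.65, [0.509, -0.242, 0.024]), (0.63, [0.502, -0.273, 0.026]), (0.55, [0.5, -0.157, 0.006]), (0.49, [0.506, -0.22, 0.011]), (0.42, [0.499, -0.189, 0.003])]
2.1684848484848485
```

Request:
servo_tool --moves '[[[0, 0.0012, 0.0015, 0, 0, 0], [0, 0.0012, 0.0015, 0, 0, 0], [0, 0, 0, 0, 0, 0], [0, 0, 0, 0, 0, 0], [0, 0, 0, 0, 0, 0], [0, 0, 0, 0, 0, 0]]]'

```text
clock: 7.7
tool_pos: [0.5028, -0.3166, 0.0832]
orientation: [0.131, 0.991, 0.0, -0.0]
ft_force: [-3.7, -6.5, 2.6]
finger_gap: 0.0093
gripper_force: 29.9
```

```bash
cat > d.py <<'E'
from h import *
a=look("side");show(["block0"],"side")
a=cv2.resize(a[120:200,250:350],None,fx=6,fy=6,interpolation=cv2.INTER_CUBIC)
b=cv2.imread("pics/side4.png");print(np.abs(a.astype(int)-b).max(2)[300:420,130:350].mean())
E
python3 d.py
```

```text
side block0 [(0.71, [0.501, -0.153, 0.003]), (0.68, [0.505, -0.218, 0.012]), (0.63, [0.5, -0.188, 0.004]), (0.59, [0.503, -0.274, 0.033]), (0.58, [0.509, -0.242, 0.026])]
4.553712121212121
```

Request:
servo_tool --moves '[[[0, 0.0013, 0.0015, 0, 0, 0], [0, 0.0013, 0.0015, 0, 0, 0], [0, 0, 0, 0, 0, 0], [0, 0, 0, 0, 0, 0], [0, 0, 0, 0, 0, 0], [0, 0, 0, 0, 0, 0]]]'

```text
clock: 8.3
tool_pos: [0.5028, -0.314, 0.0862]
orientation: [0.131, 0.991, 0.0, -0.0]
ft_force: [-3.7, -6.4, 2.1]
finger_gap: 0.0091
gripper_force: 29.9
```

```bash
python3 d.py
```

```text
side block0 [(0.73, [0.497, -0.144, 0.002]), (0.67, [0.507, -0.23, 0.02]), (0.52, [0.503, -0.205, 0.008]), (0.44, [0.502, -0.259, 0.027]), (0.39, [0.499, -0.175, 0.002])]
18.41219696969697
```

Request:
servo_tool --moves '[[[0, -0.0043, -0.0048, 0, 0, 0], [0, -0.0039, -0.005, 0, 0, 0], [0, -0.0037, -0.0052, 0, 0, 0], [0, -0.0035, -0.0054, 0, 0, 0], [0, -0.0032, -0.0056, 0, 0, 0], [0, -0.0029, -0.0057, 0, 0, 0], [0, -0.0027, -0.0058, 0, 0, 0], [0, -0.0023, -0.006, 0, 0, 0], [0, 0, 0, 0, 0, 0], [0, 0, 0, 0, 0, 0]]]'

```text
clock: 9.23
tool_pos: [0.5034, -0.3404, 0.0415]
orientation: [0.131, 0.991, -0.0, -0.0]
ft_force: [1.8, -1.0, -1.8]
finger_gap: 0.0096
gripper_force: 30.0
```

Request:
servo_tool --moves '[[[0, 0, 0, 0, 0, 0], [0, 0, 0, 0, 0, 0], [0, 0, 0, 0, 0, 0], [0, 0, 0, 0, 0, 0]]]' --fingers 0.3

```text
clock: 9.57
tool_pos: [0.5031, -0.3403, 0.0421]
orientation: [0.131, 0.991, -0.0, -0.0]
ft_force: [-0.3, -0.4, -0.2]
finger_gap: 0.0314
gripper_force: 0.0
```

Request:
servo_tool --moves '[[[0, 0.004, 0.015, 0, 0, 0], [0, 0.008, 0.03, 0, 0, 0], [0, 0.008, 0.03, 0, 0, 0], [0, 0.008, 0.03, 0.087, 0, 0], [0, 0.02, 0.02, 0.087, 0, 0], [-0.03, 0.025, 0.01, 0.087, 0, 0], [-0.035, 0.02, 0, 0, 0, 0], [-0.035, 0.02, 0, 0, 0, 0], [-0.035, 0.02, 0, 0, 0, 0], [0, 0, 0, 0, 0, 0]]]'

```text
clock: 10.4
tool_pos: [0.3609, -0.2023, 0.1763]
orientation: [-0.001, 1.0, -0.0, -0.003]
ft_force: [-0.4, -0.1, -0.2]
finger_gap: 0.0317
gripper_force: 0.0
```

Run:
```python
from h import *
look("side");show(["block0","lane_grip"],"side")
look("top","top2",(110,130,410,250),2.6);show(["block0","lane_grip","clamp_grip"],"top")
```

```text
side block0 [(0.69, [0.501, -0.135, 0.002]), (0.64, [0.565, 0.006, 0.043]), (0.55, [0.499, -0.167, 0.0]), (0.55, [0.503, -0.258, 0.01]), (0.51, [0.509, -0.224, 0.017]), (0.42, [0.504, -0.203, 0.006])]
side lane_grip [(0.74, [0.51, -0.336, 0.052]), (0.27, [0.54, 0.181, 0.01]), (0.21, [0.529, 0.272, 0.011])]
top block0 [(0.59, [0.496, -0.138, 0.007]), (0.56, [0.501, -0.232, 0.016]), (0.45, [0.501, -0.26, 0.014]), (0.43, [0.5, -0.167, 0.002])]
top lane_grip [(0.69, [0.51, -0.334, 0.054])]
top clamp_grip [(0.91, [0.566, 0.009, 0.046])]
```

View pics/top2.png

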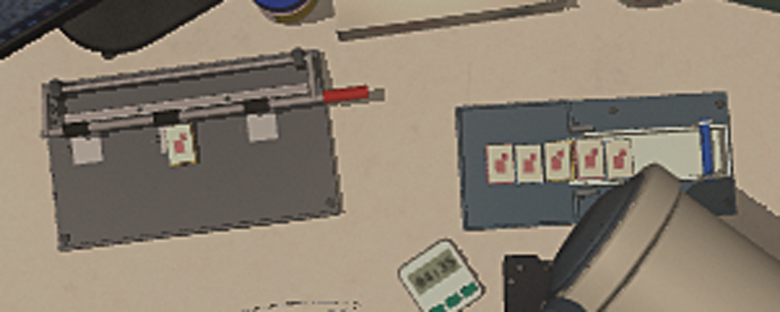

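The lane is down. Block0 is at y≈-0.137 and block1 at -0.167 in the tray, block2 sits on the mouth, and block3 and block4 are in the lane. Next is the hold-down.

Request:
servo_tool --moves '[[[0.0123, 0.0148, -0.003, 0, 0, 0.12], [0.0123, 0.0148, -0.003, 0, 0, 0.12], [0.0123, 0.0148, -0.003, 0, 0, 0.12], [0.0123, 0.0148, -0.003, 0, 0, 0.12], [0.0123, 0.0148, -0.003, 0, 0, 0.12], [0.0123, 0.0148, -0.003, 0, 0, 0.12], [0.0123, 0.0148, -0.003, 0, 0, 0.12]]]'

```text
clock: 11.33
tool_pos: [0.4556, -0.1031, 0.1557]
orientation: [0.001, 0.912, 0.41, 0.0]
ft_force: [-0.5, 0.1, 0.1]
finger_gap: 0.0319
gripper_force: 0.0
```

Request:
servo_tool --moves '[[[0.0123, 0.0148, -0.003, 0, 0, 0.12], [0.0123, 0.0148, -0.003, 0, 0, 0.12], [0.0123, 0.0148, -0.003, 0, 0, 0.12], [0.0123, 0.0148, -0.003, 0, 0, 0.12], [0.0123, 0.0148, -0.003, 0, 0, 0.12], [0.0123, 0.0148, -0.003, 0, 0, 0.12], [0.0123, 0.0148, -0.003, 0, 0, 0.116], [0, 0, 0, 0, 0, 0]]]'

```text
clock: 12.0
tool_pos: [0.5428, 0.0019, 0.1343]
orientation: [0.001, 0.666, 0.746, 0.001]
ft_force: [-0.2, -1.0, -0.8]
finger_gap: 0.0319
gripper_force: 0.0
```

Request:
servo_tool --moves '[[[0, 0, -0.006, 0.0104, -0.1034, 0], [0, 0, -0.006, 0.0104, -0.1034, 0], [0, 0, -0.006, 0.0104, -0.1034, 0], [0, 0, -0.006, 0.0104, -0.1034, 0], [0, 0, -0.006, 0.0104, -0.1034, 0], [0, 0, 0, 0, 0, 0], [0, 0, 0, 0, 0, 0]]]'

```text
clock: 12.58
tool_pos: [0.543, 0.0086, 0.1102]
orientation: [0.135, 0.65, 0.729, 0.167]
ft_force: [0.4, 0.4, 0.5]
finger_gap: 0.0324
gripper_force: 0.0
```

Run:
```python
from h import *
print(monitor.get_obs()["joint_pos"])
look("side");show(["clamp_grip","clamp_hinge"],"side")
# jig edges from top2 crop px -> world
for (u,v) in((63,248),(342,212)):
    print(unproj("top",110+u/2.6,130+v/2.6,.018))
for (u,v) in((465,228),(735,212)):
    print(unproj("top",110+u/2.6,130+v/2.6,.010))
```

```text
[-0.18939772  0.41555731  2.04091474  0.49252812  0.31106039 -0.7446216 ]
side clamp_grip [(0.71, [0.565, 0.007, 0.045])]
side clamp_hinge [(0.87, [0.609, 0.012, 0.036])]
[0.42367163 0.29085403 0.018     ]
[0.45405166 0.0154583  0.018     ]
[ 0.43631167 -0.10593575  0.01      ]
[ 0.44721077 -0.37401194  0.01      ]
```

Request:
servo_tool --moves '[[[0, 0, 0, -0.009, 0.085, 0], [0, 0, 0, -0.009, 0.085, 0], [0.0055, 0, -0.0153, 0, 0, 0], [0.0055, 0, -0.0153, 0, 0, 0], [0.0055, 0, -0.0153, 0, 0, 0], [0.0055, 0, -0.0153, 0, 0, 0], [0.0055, 0, -0.0153, 0, 0, 0], [0, 0, 0, 0, 0, 0], [0, 0, 0, 0, 0, 0]]]'

```text
clock: 13.48
tool_pos: [0.5712, 0.0109, 0.0336]
orientation: [0.085, 0.658, 0.739, 0.115]
ft_force: [-0.5, -1.1, 0.3]
finger_gap: 0.0321
gripper_force: 0.0
```

Request:
servo_tool --moves '[[[0, 0, 0, 0, 0, 0], [0, 0, 0, 0, 0, 0], [0, 0, 0, 0, 0, 0], [0, 0, 0, 0, 0, 0], [0, 0, 0, 0, 0, 0]]]' --fingers 1

```text
clock: 13.9
tool_pos: [0.5714, 0.0109, 0.0345]
orientation: [0.085, 0.658, 0.739, 0.116]
ft_force: [1.5, 0.9, 0.7]
finger_gap: 0.0123
gripper_force: 30.0
```

Run:
```python
from h import *
o=monitor.get_obs();print(o["joint_pos"],o["finger_gap"],o["tool_pos"],o["wrist_torque"])
```

```text
[-0.14763084  0.59414153  1.90709725  0.2722014   0.38081771 -0.50315521] 0.012296233351793197 [0.57141051 0.01090738 0.0344713 ] [ 0.04362534 -0.23098812  0.04783263]
```

Request:
servo_tool --moves '[[[0.0026, 0.0003, 0.0066, 0, 0, 0], [0.0037, 0.0004, 0.0062, 0, 0, 0], [0.0046, 0.0005, 0.0054, 0, 0, 0], [0, 0, 0, 0, 0, 0], [0.0055, 0.0006, 0.0047, 0, 0, 0], [0, 0, 0, 0, 0, 0]]]'

```text
clock: 14.4
tool_pos: [0.5838, 0.0128, 0.0567]
orientation: [0.082, 0.658, 0.739, 0.114]
ft_force: [-23.1, -8.8, 20.8]
finger_gap: 0.0126
gripper_force: 30.0
```

Request:
servo_tool --moves '[[[0.0061, 0.0006, 0.0037, 0, 0, 0], [0, 0, 0, 0, 0, 0], [0.0066, 0.0007, 0.0026, 0, 0, 0], [0, 0, 0, 0, 0, 0], [0.0068, 0.0007, 0.0016, 0, 0, 0], [0, 0, 0, 0, 0, 0]]]'

```text
clock: 14.9
tool_pos: [0.6063, 0.0152, 0.0652]
orientation: [0.084, 0.658, 0.739, 0.116]
ft_force: [-4.9, 1.8, 6.1]
finger_gap: 0.0121
gripper_force: 30.0
```

Request:
servo_tool --moves '[[[0.0075, 0.0008, 0.0004, 0, 0, 0], [0, 0, 0, 0, 0, 0], [0.004, 0.0004, -0.0003, 0, 0, 0], [0, 0, 0, 0, 0, 0], [0, 0, 0, 0, 0, 0]]]'

```text
clock: 15.32
tool_pos: [0.6176, 0.0163, 0.0649]
orientation: [0.084, 0.658, 0.739, 0.116]
ft_force: [-4.0, 3.7, 2.3]
finger_gap: 0.0123
gripper_force: 30.0
```

Request:
servo_tool --moves '[[[0, 0, 0, 0, 0, 0], [0, 0, 0, 0, 0, 0], [0, 0, 0, 0, 0, 0], [0, 0, 0, 0, 0, 0]]]' --fingers 0.3

```text
clock: 15.65
tool_pos: [0.6187, 0.0158, 0.065]
orientation: [0.085, 0.658, 0.739, 0.116]
ft_force: [0.6, -0.7, 0.3]
finger_gap: 0.0316
gripper_force: 0.0
```

Run:
```python
from h import *
o=monitor.get_obs();print(o["joint_pos"],o["finger_gap"],o["tool_pos"],o["wrist_torque"])
look("side","side5",(100,130,300,280),3);show(["clamp_grip","clamp_hinge"],"side")
```

```text
[-0.1246879   0.5773074   1.77098717  0.1874609   0.52710886 -0.38979418] 0.03155657188757928 [0.61868298 0.01584194 0.06497336] [-0.04765826  0.0187494   0.0025407 ]
side clamp_grip [(0.75, [0.614, 0.013, 0.078])]
side clamp_hinge [(0.75, [0.612, 0.01, 0.035])]
```

View pics/side5.png

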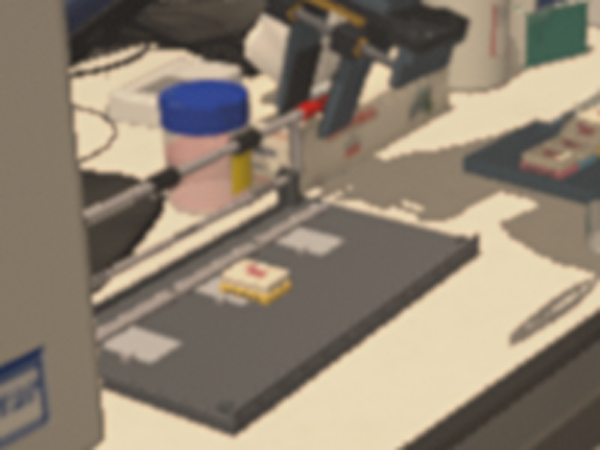

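The hold-down is open at about 1.6 rad. The left1 block sits slightly out of nest 1. Blocks in the tray touch each other side to side, so I'll lift them by their ends, set them down in front of the nest, and regrasp across the width.

Request:
servo_tool --moves '[[[-0.0104, -0.001, 0.0283, 0, 0, 0], [-0.0104, -0.001, 0.0283, 0, 0, 0], [-0.0104, -0.001, 0.0283, 0, 0, 0], [-0.0148, -0.0242, -0.0083, -0.0125, 0.1165, 0], [-0.0148, -0.0242, -0.0083, -0.0125, 0.1165, 0], [-0.0148, -0.0242, -0.0083, -0.0125, 0.1165, 0], [-0.0148, -0.0242, -0.0083, 0, 0, -0.035], [-0.0148, -0.0242, -0.0083, 0, 0, -0.035], [-0.0148, -0.0242, -0.0083, 0, 0, 0], [0, 0, 0, 0, 0, 0]]]'

```text
clock: 16.63
tool_pos: [0.4956, -0.1351, 0.0984]
orientation: [-0.034, 0.693, 0.72, -0.014]
ft_force: [0.3, 0.1, -0.8]
finger_gap: 0.0318
gripper_force: 0.0
```

Request:
servo_tool --moves '[[[0, 0, 0, 0, 0, 0], [0, 0, 0, 0, 0, 0], [0, 0, 0, 0, 0, 0]]]' --fingers -0.35

```text
clock: 16.88
tool_pos: [0.499, -0.1317, 0.1002]
orientation: [-0.033, 0.692, 0.721, -0.013]
ft_force: [0.6, 0.3, 0.9]
finger_gap: 0.0493
gripper_force: 0.0
```

Run:
```python
from h import *
from scipy.spatial.transform import Rotation as R
o=monitor.get_obs();w,x,y,z=o["orientation"]
print(o["joint_pos"],o["tool_pos"]);print(R.from_quat([x,y,z,w]).as_matrix().round(3))
look("side");show(["block0"],"side")
```

```text
[-0.37488845  0.52080921  1.68244708  0.00184318  1.00849934 -0.41701495] [ 0.49901233 -0.131721    0.10015453]
[[-0.04   0.997 -0.065]
 [ 0.999  0.042  0.027]
 [ 0.03  -0.063 -0.998]]
side block0 [(0.6, [0.507, -0.226, 0.017]), (0.53, [0.502, -0.14, 0.002]), (0.52, [0.504, -0.2, 0.011]), (0.5, [0.503, -0.26, 0.011]), (0.43, [0.496, -0.168, 0.003])]
```

Request:
servo_tool --moves '[[[0, -0.001, -0.0185, -0.027, -0.065, 0], [0, 0, -0.0185, 0, 0, 0], [0, 0, -0.0185, 0, 0, 0], [0, 0, -0.0185, 0, 0, 0], [0, 0, -0.0125, 0, 0, 0], [0, 0, -0.006, 0, 0, 0], [0, 0, 0, 0, 0, 0], [0, 0, 0, 0, 0, 0]]]'

```text
clock: 17.65
tool_pos: [0.4987, -0.133, 0.0076]
orientation: [-0.0, 0.692, 0.721, -0.0]
ft_force: [0.2, 0.3, 0.5]
finger_gap: 0.0614
gripper_force: 0.0
```

Request:
servo_tool --moves '[[[0, 0, 0, 0, 0, 0], [0, 0, 0, 0, 0, 0], [0, 0, 0, 0, 0, 0], [0, 0, 0, 0, 0, 0], [0, 0, 0, 0, 0, 0]]]' --fingers 1

```text
clock: 18.07
tool_pos: [0.4987, -0.1334, 0.0079]
orientation: [0.0, 0.693, 0.721, 0.0]
ft_force: [-1.2, 0.7, 7.5]
finger_gap: 0.0395
gripper_force: 30.0
```

Request:
servo_tool --moves '[[[0, 0, 0.02, 0, 0, 0], [0, 0, 0.03, 0, 0, 0], [0, 0.0324, 0.01, 0, 0, 0], [0, 0.0324, 0, 0, 0, 0], [0, 0.0324, 0, 0, 0, 0.033], [-0.002, 0.0324, 0, 0, 0, 0.033], [-0.002, 0.0324, 0, 0, 0, 0], [0, 0.0324, 0, 0, 0, 0], [0, 0.0324, 0, 0, 0, 0], [0, 0, 0, 0, 0, 0]]]'

```text
clock: 18.9
tool_pos: [0.4941, 0.098, 0.0676]
orientation: [-0.0, 0.667, 0.745, 0.0]
ft_force: [-0.3, -1.2, -0.3]
finger_gap: 0.0397
gripper_force: 30.0
```

Request:
servo_tool --moves '[[[0, 0, -0.015, 0, 0, 0], [0, 0, -0.015, 0, 0, 0], [0, 0, -0.012, 0, 0, 0], [0, 0, -0.006, 0, 0, 0], [0, 0, -0.0035, 0, 0, 0], [0, 0, 0, 0, 0, 0], [0, 0, 0, 0, 0, 0]]]'

```text
clock: 19.48
tool_pos: [0.4946, 0.0934, 0.0161]
orientation: [-0.0, 0.669, 0.744, 0.0]
ft_force: [-0.0, 0.5, -0.6]
finger_gap: 0.0397
gripper_force: 30.0
```

Request:
servo_tool --moves '[[[0, 0, 0, 0, 0, 0], [0, 0, 0, 0, 0, 0], [0, 0, 0, 0, 0, 0], [0, -0.001, 0.02, 0, 0, 0], [0, -0.001, 0.02, 0, 0, -0.121], [0, -0.001, 0, 0, 0, -0.121], [0, 0, 0, 0, 0, -0.121], [0, 0, 0, 0, 0, -0.121], [0, 0, 0, 0, 0, -0.121], [0, 0, 0, 0, 0, -0.121]]]' --fingers -0.25

```text
clock: 20.32
tool_pos: [0.4945, 0.0905, 0.0561]
orientation: [-0.0, 0.89, 0.455, 0.0]
ft_force: [0.3, -0.4, 0.6]
finger_gap: 0.0567
gripper_force: 0.0
```

Request:
servo_tool --moves '[[[0, 0, 0, 0, 0, -0.121], [0, 0, 0, 0, 0, -0.121], [0, 0, 0, 0, 0, -0.121], [0, 0, 0, 0, 0, -0.121], [0, 0, 0, 0, 0, -0.121], [0, 0, 0, 0, 0, -0.121], [0, 0, 0, 0, 0, -0.119], [0, 0, 0, 0, 0, 0], [0, 0, 0, 0, 0, 0]]]'

```text
clock: 21.07
tool_pos: [0.4944, 0.0906, 0.056]
orientation: [-0.0, 0.998, 0.055, 0.0]
ft_force: [-0.0, -0.4, -0.8]
finger_gap: 0.0568
gripper_force: 0.0
```

Run:
```python
from h import *
look("side","side6",(100,130,300,280),3);show(["block0"],"side")
```

```text
side block0 [(0.73, [0.494, 0.087, 0.01]), (0.64, [0.496, -0.169, 0.004]), (0.64, [0.503, -0.201, 0.009]), (0.54, [0.503, -0.259, 0.008]), (0.49, [0.507, -0.223, 0.014]), (0.16, [0.529, 0.169, 0.001])]
```

View pics/side6.png

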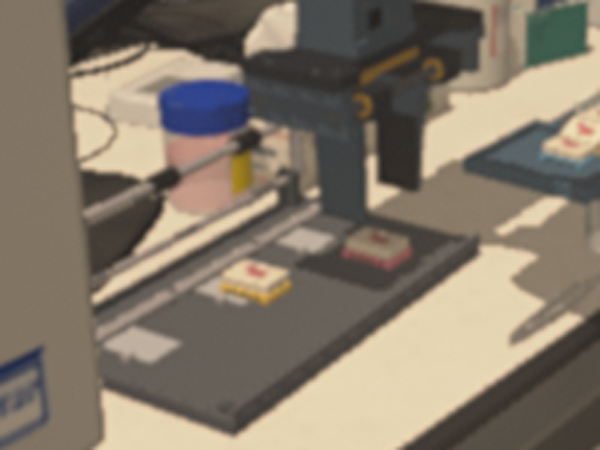

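Request:
servo_tool --moves '[[[0, -0.003, -0.015, 0, 0, 0], [0, 0, -0.015, 0, 0, 0], [0, 0, -0.0075, 0, 0, 0], [0, 0, 0, 0, 0, 0], [0, 0, 0, 0, 0, 0]]]'

```text
clock: 21.58
tool_pos: [0.4942, 0.0876, 0.0183]
orientation: [-0.0, 0.999, 0.054, -0.0]
ft_force: [-0.5, 0.9, -0.1]
finger_gap: 0.0568
gripper_force: 0.0
```

Request:
servo_tool --moves '[[[0, 0, 0, 0, 0, 0], [0, 0, 0, 0, 0, 0], [0, 0, 0, 0, 0, 0], [0, 0, 0, 0, 0, 0], [0, 0, 0, 0, 0, 0]]]' --fingers 1

```text
clock: 22.0
tool_pos: [0.4946, 0.0876, 0.0187]
orientation: [-0.0, 0.999, 0.053, 0.0]
ft_force: [0.7, -0.2, 5.1]
finger_gap: 0.0276
gripper_force: 30.0
```

```bash
cat > j.py <<'E'
from h import *
t=.108;X=np.array([np.cos(t),np.sin(t)]);Y=np.array([-X[1],X[0]])
n1=np.array([.5374,.1832]);o=monitor.get_obs();p=o["tool_pos"]
for k in(-1,0,1): 
    d=n1+k*.088*Y-p[:2]; print("to nest",k+1,"jig",np.round([d@X,d@Y],4),"world",np.round(d,4))
print(p.round(4),o["finger_gap"],o["gripper_force"],"F jig",np.round([o["ft_force"][:2]@X,o["ft_force"][:2]@Y],2))
E
python3 j.py
```

```text
to nest 0 jig [0.0529 0.0024] world [0.0523 0.0081]
to nest 1 jig [0.0529 0.0904] world [0.0428 0.0956]
to nest 2 jig [0.0529 0.1784] world [0.0333 0.1831]
[0.4946 0.0876 0.0187] 0.027596966672402266 30.00357449054718 F jig [ 0.71 -0.25]
```

Request:
servo_tool --moves '[[[0.009, 0.0004, 0, 0, 0, 0], [0.009, 0.0004, 0, 0, 0, 0], [0.009, 0.0004, 0, 0, 0, 0], [0.009, 0.0004, 0, 0, 0, 0], [0.009, 0.0003, 0, 0, 0, 0], [0, 0, 0, 0, 0, 0], [0, 0, 0, 0, 0, 0]]]'

```text
clock: 22.58
tool_pos: [0.5408, 0.0895, 0.0186]
orientation: [-0.0, 0.999, 0.053, 0.001]
ft_force: [1.1, -0.2, 6.0]
finger_gap: 0.0276
gripper_force: 30.0
```

Request:
servo_tool --moves '[[[0.002, 0.0002, 0, 0, 0, 0], [0.002, 0.0002, 0, 0, 0, 0], [0, 0, 0, 0, 0, 0]]]'

```text
clock: 22.83
tool_pos: [0.5436, 0.0899, 0.0186]
orientation: [-0.0, 0.999, 0.053, 0.0]
ft_force: [-1.0, -0.8, 7.7]
finger_gap: 0.0276
gripper_force: 30.0
```

Request:
servo_tool --moves '[[[0.002, 0.0002, 0, 0, 0, 0], [0.001, 0.0001, 0, 0, 0, 0], [0, 0, 0, 0, 0, 0]]]'

```text
clock: 23.08
tool_pos: [0.5464, 0.0902, 0.0186]
orientation: [-0.0, 0.999, 0.053, 0.0]
ft_force: [-1.9, 0.4, 7.7]
finger_gap: 0.0275
gripper_force: 30.0
```

Request:
servo_tool --moves '[[[0.0015, 0.0002, 0, 0, 0, 0], [0, 0, 0, 0, 0, 0]]]'

```text
clock: 23.25
tool_pos: [0.5478, 0.0904, 0.0186]
orientation: [-0.0, 0.999, 0.053, 0.0]
ft_force: [-1.3, -1.1, 9.8]
finger_gap: 0.0281
gripper_force: 30.0
```

Request:
servo_tool --moves '[[[0.0015, 0.0002, 0, 0, 0, 0], [0, 0, 0, 0, 0, 0]]]'

```text
clock: 23.42
tool_pos: [0.5493, 0.0906, 0.0186]
orientation: [-0.0, 0.999, 0.053, 0.0]
ft_force: [-0.8, -0.7, 10.1]
finger_gap: 0.0277
gripper_force: 30.0
```

Request:
servo_tool --moves '[[[0.0015, 0.0002, 0, 0, 0, 0], [0, 0, 0, 0, 0, 0]]]'

```text
clock: 23.58
tool_pos: [0.5497, 0.0907, 0.0185]
orientation: [-0.0, 0.999, 0.053, -0.001]
ft_force: [-6.6, -1.9, 14.0]
finger_gap: 0.028
gripper_force: 30.0
```

Request:
servo_tool --moves '[[[0.0008, 0.0001, 0.0005, 0, 0, 0], [-0.0002, 0.002, 0, 0, 0, 0], [0, 0, 0, 0, 0, 0]]]'

```text
clock: 23.83
tool_pos: [0.5496, 0.0927, 0.0186]
orientation: [-0.0, 0.999, 0.053, -0.002]
ft_force: [-8.0, -1.2, 7.4]
finger_gap: 0.0275
gripper_force: 30.0
```

Request:
servo_tool --moves '[[[-0.0002, 0.0015, 0, 0, 0, 0], [0, 0, 0, 0, 0, 0]]]'

```text
clock: 24.0
tool_pos: [0.5494, 0.0941, 0.0186]
orientation: [-0.0, 0.999, 0.053, -0.002]
ft_force: [-7.6, -2.2, 6.5]
finger_gap: 0.0274
gripper_force: 30.0
```

Request:
servo_tool --moves '[[[-0.0002, 0.0015, 0, 0, 0, 0], [0, 0, 0, 0, 0, 0]]]'

```text
clock: 24.17
tool_pos: [0.5492, 0.0956, 0.0186]
orientation: [-0.0, 0.999, 0.053, -0.002]
ft_force: [-7.6, -2.3, 7.2]
finger_gap: 0.0274
gripper_force: 30.0
```

Request:
servo_tool --moves '[[[-0.0001, 0.001, 0, 0, 0, 0], [0, 0, 0, 0, 0, 0]]]'

```text
clock: 24.33
tool_pos: [0.5492, 0.0963, 0.0186]
orientation: [0.0, 0.999, 0.053, -0.002]
ft_force: [-7.6, -5.9, 6.2]
finger_gap: 0.0277
gripper_force: 30.0
```

Request:
servo_tool --moves '[[[-0.0001, 0.001, 0, 0, 0, 0], [0, 0, 0, 0, 0, 0]]]'

```text
clock: 24.5
tool_pos: [0.5491, 0.0967, 0.0186]
orientation: [0.001, 0.999, 0.053, -0.002]
ft_force: [-6.7, -13.5, 7.4]
finger_gap: 0.028
gripper_force: 30.0
```

Request:
servo_tool --moves '[[[-0.0001, 0.001, 0, 0, 0, 0], [0, 0, 0, 0, 0, 0]]]'

```text
clock: 24.67
tool_pos: [0.5491, 0.0969, 0.0186]
orientation: [0.001, 0.999, 0.054, -0.002]
ft_force: [-7.0, -21.5, 7.7]
finger_gap: 0.0276
gripper_force: 30.0
```

Request:
servo_tool --moves '[[[0, 0, 0, 0, 0, 0], [0, 0, 0, 0, 0, 0], [0, 0, 0, 0, 0, 0], [0, 0, 0.01, 0, 0, 0], [0, 0, 0.02, 0, 0, 0], [-0.004, -0.02, 0.025, 0, 0, 0.116], [-0.004, -0.02, 0.025, 0, 0, 0.116], [-0.004, -0.02, 0, 0, 0, 0.116], [-0.004, -0.02, 0, 0, 0, 0.116], [-0.004, -0.02, 0, 0, 0, 0.116]]]' --fingers 0

```text
clock: 25.5
tool_pos: [0.5309, -0.0018, 0.1002]
orientation: [0.0, 0.941, 0.339, 0.001]
ft_force: [-0.3, 0.3, -0.6]
finger_gap: 0.0451
gripper_force: 0.0
```

Request:
servo_tool --moves '[[[-0.004, -0.02, 0, 0, 0, 0.116], [-0.004, -0.02, 0, 0, 0, 0.116], [-0.004, -0.02, 0, 0, 0, 0.116], [-0.004, -0.02, 0, 0, 0, 0.116], [-0.004, -0.02, 0, 0, 0, 0.116], [-0.004, -0.02, 0, 0, 0, 0.116], [-0.004, -0.02, 0, 0, 0, 0.116], [-0.003, -0.02, 0, 0, 0, 0.113], [0, 0, 0, 0, 0, 0], [0, 0, 0, 0, 0, 0]]]' --fingers -0.35

```text
clock: 26.33
tool_pos: [0.4998, -0.1617, 0.0994]
orientation: [-0.0, 0.694, 0.72, 0.0]
ft_force: [0.0, -0.6, -0.3]
finger_gap: 0.0618
gripper_force: 0.0
```

Run:
```python
from h import *
o=monitor.get_obs();print(o["tool_pos"],o["orientation"].round(3))
look("side");show(["block0"],"side")
```

```text
[ 0.4998245  -0.16171033  0.0994356 ] [-0.     0.694  0.72   0.   ]
side block0 [(0.68, [0.496, -0.17, 0.003]), (0.63, [0.508, -0.225, 0.013]), (0.47, [0.503, -0.257, 0.01]), (0.45, [0.548, 0.096, 0.012]), (0.44, [0.506, -0.201, 0.009])]
```

Request:
servo_tool --moves '[[[-0.002, -0.002, -0.0185, 0, 0, 0], [0, 0, -0.0185, 0, 0, 0], [0, 0, -0.0185, 0, 0, 0], [0, 0, -0.0185, 0, 0, 0], [0, 0, -0.0115, 0, 0, 0], [0, 0, -0.006, 0, 0, 0], [0, 0, 0, 0, 0, 0], [0, 0, 0, 0, 0, 0]]]'

```text
clock: 27.1
tool_pos: [0.498, -0.1626, 0.0077]
orientation: [-0.0, 0.693, 0.721, -0.0]
ft_force: [0.0, -0.4, -0.0]
finger_gap: 0.0618
gripper_force: 0.0
```

Request:
servo_tool --moves '[[[0, 0, 0, 0, 0, 0], [0, 0, 0, 0, 0, 0], [0, 0, 0, 0, 0, 0], [0, 0, 0, 0, 0, 0], [0, 0, 0, 0, 0, 0]]]' --fingers 1

```text
clock: 27.52
tool_pos: [0.4981, -0.1632, 0.0079]
orientation: [0.0, 0.693, 0.721, 0.0]
ft_force: [0.2, 1.1, 8.0]
finger_gap: 0.0397
gripper_force: 30.0
```

Request:
servo_tool --moves '[[[0, 0, 0.02, 0, 0, 0], [0, 0, 0.03, 0, 0, 0], [0, 0.0362, 0.01, 0, 0, 0], [-0.002, 0.0362, 0, 0, 0, 0], [-0.002, 0.0362, 0, 0, 0, 0.033], [-0.002, 0.0362, 0, 0, 0, 0.033], [-0.002, 0.0362, 0, 0, 0, 0]]]'

```text
clock: 28.1
tool_pos: [0.4895, 0.0194, 0.0677]
orientation: [-0.0, 0.668, 0.744, 0.0]
ft_force: [1.6, 0.5, -0.7]
finger_gap: 0.0398
gripper_force: 30.0
```

Request:
servo_tool --moves '[[[-0.0015, 0.036, 0, 0, 0, 0], [-0.0015, 0.036, 0, 0, 0, 0], [-0.0015, 0.036, 0, 0, 0, 0], [-0.0015, 0.036, 0, 0, 0, 0], [-0.0015, 0.036, 0, 0, 0, 0], [-0.0015, 0.036, 0, 0, 0, 0], [-0.0015, 0.036, 0, 0, 0, 0], [0, 0, 0, 0, 0, 0], [0, 0, 0, 0, 0, 0]]]'

```text
clock: 28.85
tool_pos: [0.479, 0.2715, 0.0674]
orientation: [-0.0, 0.667, 0.745, 0.0]
ft_force: [-1.2, -1.1, -0.5]
finger_gap: 0.0396
gripper_force: 30.0
```

Request:
servo_tool --moves '[[[0, 0, -0.015, 0, 0, 0], [0, 0, -0.015, 0, 0, 0], [0, 0, -0.012, 0, 0, 0], [0, 0, -0.006, 0, 0, 0], [0, 0, -0.0035, 0, 0, 0], [0, 0, 0, 0, 0, 0], [0, 0, 0, 0, 0, 0]]]'

```text
clock: 29.43
tool_pos: [0.4796, 0.2694, 0.0162]
orientation: [-0.0, 0.669, 0.744, 0.0]
ft_force: [-0.1, 0.4, 1.0]
finger_gap: 0.0398
gripper_force: 30.0
```

```bash
sed -i 's/n1=.*;o=/n1=np.array([.5398,.1842]);o=/' j.py; python3 j.py
python3 - <<'E'
from h import *
look("top","top3",(100,120,410,260),2.5);show(["block0"],"top")
E
```

```text
to nest 0 jig [ 0.0507 -0.1792] world [ 0.0697 -0.1727]
to nest 1 jig [ 0.0507 -0.0912] world [ 0.0602 -0.0852]
to nest 2 jig [ 0.0507 -0.0032] world [0.0508 0.0022]
[0.4796 0.2694 0.0162] 0.03984187596158712 29.999658465385437 F jig [-0.07  0.44]
top block0 [(0.72, [0.5, -0.233, 0.014]), (0.63, [0.504, -0.203, 0.011]), (0.62, [0.545, 0.099, 0.015]), (0.45, [0.504, -0.258, 0.015]), (0.43, [0.477, 0.264, 0.009])]
```

View pics/top3.png

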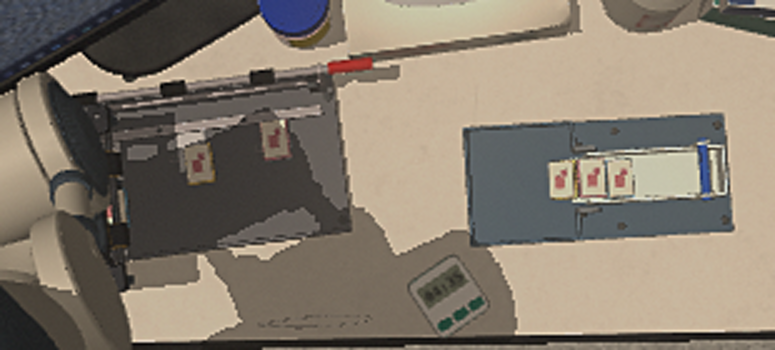

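Run:
```python
from h import *
k=.64
def ray(c,u,v):
    e=np.array(camera_info(c)["eye"]);d=unproj(c,u*k,v*k,0)-e;return e,d/np.linalg.norm(d)
a,u=ray("top",438,82);b,v=ray("side",270,165)
s=np.linalg.lstsq(np.stack([u,-v],1),b-a,rcond=None)[0];P,Q=a+s[0]*u,b+s[1]*v;print(P.round(3),Q.round(3))
# bottom edge through left corner at the same height
for z in(P[2],.1,.15,.2,.25):
  L=unproj("top",88*k,285*k,z);R=unproj("top",438*k,82*k,z);f=(.27-R[1])/(L[1]-R[1]);print(round(z,3),L.round(3),R.round(3),"x at y=.27:",(R+f*(L-R))[0].round(3))
```

```text
[ 0.813 -0.086  0.168] [ 0.815 -0.084  0.169]
0.168 [0.52  0.428 0.168] [ 0.813 -0.086  0.168] x at y=.27: 0.61
0.1 [0.528 0.457 0.1  ] [ 0.84  -0.089  0.1  ] x at y=.27: 0.635
0.15 [0.523 0.436 0.15 ] [ 0.82  -0.087  0.15 ] x at y=.27: 0.617
0.2 [0.517 0.414 0.2  ] [ 0.801 -0.085  0.2  ] x at y=.27: 0.599
0.25 [0.511 0.393 0.25 ] [ 0.781 -0.082  0.25 ] x at y=.27: 0.58
```

Request:
servo_tool --moves '[[[0, 0, 0, 0, 0, 0], [0, 0, 0, 0, 0, 0], [0, 0, 0, 0, 0, 0], [0, -0.002, 0.02, 0, 0, 0], [0, -0.002, 0.02, 0, 0, -0.121], [0, -0.001, 0, 0, 0, -0.121], [0, 0, 0, 0, 0, -0.121], [0, 0, 0, 0, 0, -0.121], [0, 0, 0, 0, 0, -0.121], [0, 0, 0, 0, 0, -0.121]]]' --fingers -0.25

```text
clock: 30.37
tool_pos: [0.4793, 0.2649, 0.056]
orientation: [-0.0, 0.89, 0.455, 0.0]
ft_force: [-0.6, 0.9, 0.0]
finger_gap: 0.057
gripper_force: 0.0
```

Request:
servo_tool --moves '[[[0, 0, 0, 0, 0, -0.121], [0, 0, 0, 0, 0, -0.121], [0, 0, 0, 0, 0, -0.121], [0, 0, 0, 0, 0, -0.121], [0, 0, 0, 0, 0, -0.121], [0, 0, 0, 0, 0, -0.121], [0, 0, 0, 0, 0, -0.119], [0, 0, 0, 0.0114, -0.1044, 0], [0, 0, 0, 0.0114, -0.1044, 0], [0, 0, 0, 0, 0, 0]]]'

```text
clock: 31.2
tool_pos: [0.476, 0.2644, 0.0554]
orientation: [-0.006, 0.993, 0.054, 0.107]
ft_force: [-0.8, -0.7, -1.3]
finger_gap: 0.0571
gripper_force: 0.0
```

Run:
```python
from h import *
o=monitor.get_obs();print(o["tool_pos"],o["orientation"].round(3),o["joint_pos"].round(2))
look("side");show(["block0","left1"],"side")
```

```text
[0.47604507 0.26440309 0.05542856] [-0.006  0.993  0.054  0.107] [ 0.44  0.54  1.88 -0.14  0.52  2.02]
side block0 [(0.65, [0.552, 0.097, 0.01]), (0.6, [0.479, 0.264, 0.012]), (0.6, [0.505, -0.203, 0.007]), (0.41, [0.508, -0.227, 0.016]), (0.41, [0.504, -0.259, 0.01])]
side left1 [(0.47, [0.526, 0.177, 0.015]), (0.26, [0.53, 0.269, 0.013])]
```

Request:
servo_tool --moves '[[[0, 0, -0.015, 0, 0, 0], [0, 0, -0.015, 0, 0, 0], [0, 0, -0.0043, 0, 0, 0], [0, 0, 0, 0, 0, 0], [0, 0, 0, 0, 0, 0]]]'

```text
clock: 31.77
tool_pos: [0.4799, 0.2649, 0.0217]
orientation: [-0.006, 0.993, 0.053, 0.105]
ft_force: [-0.1, -0.8, 0.6]
finger_gap: 0.0568
gripper_force: 0.0
```

Request:
servo_tool --moves '[[[0, 0, 0, 0, 0, 0], [0, 0, 0, 0, 0, 0], [0, 0, 0, 0, 0, 0], [0, 0, 0, 0, 0, 0], [0, 0, 0, 0, 0, 0]]]' --fingers 1

```text
clock: 32.18
tool_pos: [0.4794, 0.2649, 0.0218]
orientation: [-0.006, 0.993, 0.053, 0.105]
ft_force: [-0.7, -0.8, 3.8]
finger_gap: 0.0275
gripper_force: 30.0
```

```bash
python3 j.py
```

```text
to nest 0 jig [ 0.0514 -0.1748] world [ 0.0699 -0.1682]
to nest 1 jig [ 0.0514 -0.0868] world [ 0.0604 -0.0807]
to nest 2 jig [0.0514 0.0012] world [0.0509 0.0068]
[0.4794 0.2649 0.0218] 0.027546836327059912 30.018257796764374 F jig [-0.74 -0.69]
```

Request:
servo_tool --moves '[[[0.0092, 0.0006, 0, 0, 0, 0], [0.0092, 0.0006, 0, 0, 0, 0], [0.0092, 0.0006, 0, 0, 0, 0], [0.0092, 0.0006, 0, 0, 0, 0], [0.0092, 0.0006, 0, 0, 0, 0], [0, 0, 0, 0, 0, 0], [0, 0, 0, 0, 0, 0]]]'

```text
clock: 32.77
tool_pos: [0.5264, 0.2681, 0.0218]
orientation: [-0.006, 0.993, 0.053, 0.106]
ft_force: [1.0, -0.2, 6.9]
finger_gap: 0.0277
gripper_force: 30.0
```

Request:
servo_tool --moves '[[[0.002, 0.0002, 0, 0, 0, 0], [0.001, 0.0001, 0, 0, 0, 0], [0, 0, 0, 0, 0, 0]]]'

```text
clock: 33.02
tool_pos: [0.5284, 0.2682, 0.0218]
orientation: [-0.006, 0.993, 0.053, 0.105]
ft_force: [0.2, -0.8, 6.0]
finger_gap: 0.0271
gripper_force: 30.0
```

Request:
servo_tool --moves '[[[0.0015, 0.0002, 0, 0, 0, 0], [0, 0, 0, 0, 0, 0]]]'

```text
clock: 33.18
tool_pos: [0.5293, 0.2683, 0.0217]
orientation: [-0.006, 0.993, 0.053, 0.105]
ft_force: [-2.9, -0.6, 10.1]
finger_gap: 0.0275
gripper_force: 30.0
```

Request:
servo_tool --moves '[[[0.0015, 0.0002, 0, 0, 0, 0], [0, 0, 0, 0, 0, 0]]]'

```text
clock: 33.35
tool_pos: [0.5297, 0.2683, 0.0214]
orientation: [-0.006, 0.993, 0.053, 0.104]
ft_force: [-8.4, -0.2, 10.7]
finger_gap: 0.0274
gripper_force: 30.0
```

Request:
servo_tool --moves '[[[0, 0.0002, 0.0005, 0, 0, 0], [-0.0002, 0.0015, 0, 0, 0, 0], [0, 0, 0, 0, 0, 0]]]'

```text
clock: 33.6
tool_pos: [0.5295, 0.2698, 0.0215]
orientation: [-0.006, 0.993, 0.053, 0.103]
ft_force: [-6.5, -2.5, 3.3]
finger_gap: 0.0277
gripper_force: 30.0
```

Request:
servo_tool --moves '[[[-0.0002, 0.0015, 0, 0, 0, 0], [0, 0, 0, 0, 0, 0]]]'

```text
clock: 33.77
tool_pos: [0.5294, 0.2711, 0.0215]
orientation: [-0.005, 0.993, 0.053, 0.103]
ft_force: [-6.1, -4.3, 3.1]
finger_gap: 0.0274
gripper_force: 30.0
```

Request:
servo_tool --moves '[[[-0.0001, 0.001, 0, 0, 0, 0], [0, 0, 0, 0, 0, 0]]]'

```text
clock: 33.93
tool_pos: [0.5293, 0.2715, 0.0215]
orientation: [-0.005, 0.993, 0.053, 0.103]
ft_force: [-3.9, -11.1, 4.3]
finger_gap: 0.0277
gripper_force: 30.0
```

Request:
servo_tool --moves '[[[-0.0001, 0.001, 0, 0, 0, 0], [0, 0, 0, 0, 0, 0]]]'

```text
clock: 34.1
tool_pos: [0.5292, 0.2718, 0.0215]
orientation: [-0.005, 0.993, 0.053, 0.103]
ft_force: [-2.4, -19.5, 7.9]
finger_gap: 0.0278
gripper_force: 30.0
```

Request:
servo_tool --moves '[[[0.001, 0.0001, 0, 0, 0, 0], [0, 0, 0, 0, 0, 0]]]'

```text
clock: 34.27
tool_pos: [0.5294, 0.2718, 0.0214]
orientation: [-0.004, 0.993, 0.053, 0.103]
ft_force: [-7.4, -17.6, 10.6]
finger_gap: 0.0276
gripper_force: 30.0
```

Request:
servo_tool --moves '[[[0, 0, 0, 0, 0, 0], [0, 0, 0, 0, 0, 0], [0, 0, 0, 0, 0, 0], [-0.003, 0, 0.012, 0, 0, 0], [-0.005, 0, 0.02, 0, 0, 0], [0, -0.025, 0.02, 0, 0, 0], [0, -0.025, 0, -0.0118, 0.1043, 0], [0, -0.025, 0, -0.0118, 0.1043, 0], [0.004, -0.02, 0, 0, 0, 0], [0, 0, 0, 0, 0, 0]]]' --fingers 0

```text
clock: 35.1
tool_pos: [0.5295, 0.1762, 0.0751]
orientation: [0.0, 0.999, 0.052, 0.001]
ft_force: [0.6, -0.0, -0.3]
finger_gap: 0.0456
gripper_force: 0.0
```

```bash
python3 j.py
python3 - <<'E'
from h import *
o=monitor.get_obs();print(o["tool_pos"],o["orientation"].round(3))
look("side","side7",(100,130,300,280),3);show(["block0","left1"],"side")
E
```

```text
to nest 0 jig [ 0.0111 -0.0811] world [ 0.0197 -0.0795]
to nest 1 jig [0.0111 0.0069] world [0.0103 0.008 ]
to nest 2 jig [0.0111 0.0949] world [0.0008 0.0955]
[0.5295 0.1762 0.0751] 0.04562750926287917 0.0 F jig [ 0.59 -0.07]
[0.52953629 0.17617858 0.07514407] [0.    0.999 0.052 0.001]
side block0 [(0.66, [0.528, 0.27, 0.014]), (0.6, [0.505, -0.202, 0.007]), (0.48, [0.549, 0.098, 0.011]), (0.48, [0.509, -0.227, 0.016]), (0.44, [0.5, -0.26, 0.012])]
side left1 [(0.6, [0.531, 0.172, 0.011])]
```

View pics/side7.png

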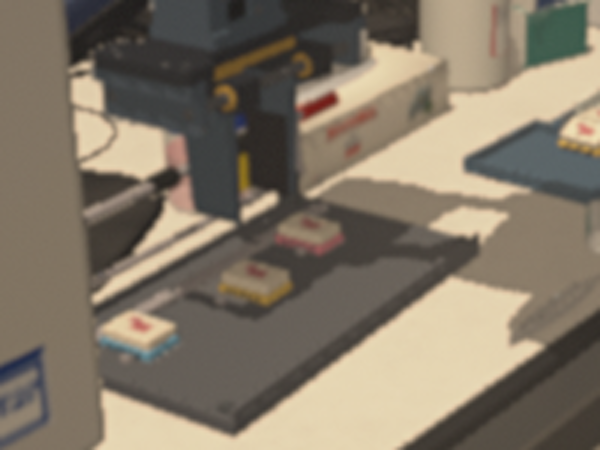

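Request:
servo_tool --moves '[[[-0.0015, -0.001, 0, 0, 0, 0.006], [0, 0, -0.015, 0, 0, 0], [0, 0, -0.02, 0, 0, 0], [0, 0, -0.015, 0, 0, 0], [0, 0, -0.006, 0, 0, 0], [0, 0, 0, 0, 0, 0], [0, 0, 0, 0, 0, 0]]]' --fingers -0.3

```text
clock: 35.83
tool_pos: [0.526, 0.1784, 0.0184]
orientation: [0.0, 0.998, 0.057, 0.0]
ft_force: [0.4, -0.3, -0.3]
finger_gap: 0.0593
gripper_force: 0.0
```

Request:
servo_tool --moves '[[[0, 0, 0, 0, 0, 0], [0, 0, 0, 0, 0, 0], [0, 0, 0, 0, 0, 0], [0, 0, 0, 0, 0, 0], [0, 0, 0, 0, 0, 0]]]' --fingers 1

```text
clock: 36.25
tool_pos: [0.5263, 0.1779, 0.0184]
orientation: [0.0, 0.998, 0.056, 0.0]
ft_force: [-0.2, -1.6, -0.4]
finger_gap: 0.0289
gripper_force: 0.0
```

```bash
python3 j.py
```

```text
to nest 0 jig [ 0.0141 -0.0832] world [ 0.0229 -0.0812]
to nest 1 jig [0.0141 0.0048] world [0.0135 0.0063]
to nest 2 jig [0.0141 0.0928] world [0.004  0.0938]
[0.5263 0.1779 0.0184] 0.028948564740572932 0.0023974868963705376 F jig [-0.37 -1.6 ]
```

Request:
servo_tool --moves '[[[0, 0, 0, 0, 0, 0], [0, 0, 0, 0, 0, 0], [0, 0, 0, 0, 0, 0]]]'

```text
clock: 36.5
tool_pos: [0.5263, 0.1779, 0.0183]
orientation: [0.0, 0.998, 0.056, 0.0]
ft_force: [-0.3, -0.2, 6.1]
finger_gap: 0.0275
gripper_force: 30.0
```

Request:
servo_tool --moves '[[[0.003, 0.0003, 0, 0, 0, 0], [0.003, 0.0003, 0, 0, 0, 0], [0, 0, 0, 0, 0, 0]]]'

```text
clock: 36.75
tool_pos: [0.5329, 0.1786, 0.0183]
orientation: [0.0, 0.998, 0.056, 0.001]
ft_force: [2.0, 0.0, 5.5]
finger_gap: 0.0282
gripper_force: 30.0
```

Request:
servo_tool --moves '[[[0.0015, 0.0002, 0, 0, 0, 0], [0.0015, 0.0002, 0, 0, 0, 0], [0, 0, 0, 0, 0, 0]]]'

```text
clock: 37.0
tool_pos: [0.5353, 0.1789, 0.0183]
orientation: [0.0, 0.998, 0.056, 0.0]
ft_force: [-0.3, -0.4, 7.5]
finger_gap: 0.0275
gripper_force: 30.0
```

Request:
servo_tool --moves '[[[0.0015, 0.0002, 0, 0, 0, 0], [0, 0, 0, 0, 0, 0]]]'

```text
clock: 37.17
tool_pos: [0.5368, 0.1791, 0.0183]
orientation: [0.0, 0.998, 0.056, 0.0]
ft_force: [-0.8, -1.3, 8.4]
finger_gap: 0.0277
gripper_force: 30.0
```

Request:
servo_tool --moves '[[[0.0015, 0.0002, 0, 0, 0, 0], [0, 0, 0, 0, 0, 0]]]'

```text
clock: 37.33
tool_pos: [0.5382, 0.1793, 0.0183]
orientation: [0.0, 0.998, 0.056, 0.0]
ft_force: [-1.5, -0.3, 8.0]
finger_gap: 0.0279
gripper_force: 30.0
```

Request:
servo_tool --moves '[[[0.0015, 0.0002, 0, 0, 0, 0], [0, 0, 0, 0, 0, 0]]]'

```text
clock: 37.5
tool_pos: [0.5398, 0.1795, 0.0183]
orientation: [0.0, 0.998, 0.056, 0.0]
ft_force: [-2.0, -0.5, 7.7]
finger_gap: 0.0275
gripper_force: 30.0
```

Request:
servo_tool --moves '[[[0.001, 0.0001, 0, 0, 0, 0], [0, 0, 0, 0, 0, 0]]]'

```text
clock: 37.67
tool_pos: [0.5407, 0.1796, 0.0184]
orientation: [0.0, 0.998, 0.056, 0.0]
ft_force: [-1.6, -1.2, 7.3]
finger_gap: 0.0273
gripper_force: 30.0
```

Request:
servo_tool --moves '[[[0.0015, 0.0002, 0, 0, 0, 0], [0, 0, 0, 0, 0, 0]]]'

```text
clock: 37.83
tool_pos: [0.5412, 0.1797, 0.0183]
orientation: [0.0, 0.998, 0.056, -0.001]
ft_force: [-7.4, -1.0, 12.9]
finger_gap: 0.0275
gripper_force: 30.0
```

Request:
servo_tool --moves '[[[0.0015, 0.0002, 0, 0, 0, 0], [0, 0, 0, 0, 0, 0]]]'

```text
clock: 38.0
tool_pos: [0.5415, 0.1797, 0.018]
orientation: [0.0, 0.998, 0.056, -0.002]
ft_force: [-11.8, -0.9, 13.8]
finger_gap: 0.0274
gripper_force: 30.0
```

Request:
servo_tool --moves '[[[0.001, 0.0001, 0, 0, 0, 0], [0, 0, 0, 0, 0, 0]]]'

```text
clock: 38.17
tool_pos: [0.5417, 0.1797, 0.0178]
orientation: [0.0, 0.998, 0.056, -0.002]
ft_force: [-13.5, 0.2, 13.5]
finger_gap: 0.0275
gripper_force: 30.0
```

Fence contact is made, so next is the dowel, expected at y≈0.184.

Request:
servo_tool --moves '[[[-0.0002, 0.0015, 0.0005, 0, 0, 0], [-0.0002, 0.0015, 0, 0, 0, 0], [0, 0, 0, 0, 0, 0]]]'

```text
clock: 38.42
tool_pos: [0.5413, 0.1826, 0.0179]
orientation: [0.001, 0.998, 0.056, -0.002]
ft_force: [-11.0, -0.9, 4.6]
finger_gap: 0.0275
gripper_force: 30.0
```

Request:
servo_tool --moves '[[[-0.0001, 0.001, 0, 0, 0, 0], [0, 0, 0, 0, 0, 0]]]'

```text
clock: 38.58
tool_pos: [0.5413, 0.1834, 0.0179]
orientation: [0.001, 0.998, 0.056, -0.002]
ft_force: [-10.0, -3.5, 4.5]
finger_gap: 0.028
gripper_force: 30.0
```

Request:
servo_tool --moves '[[[-0.0001, 0.001, 0, 0, 0, 0], [0, 0, 0, 0, 0, 0]]]'

```text
clock: 38.75
tool_pos: [0.5412, 0.1841, 0.0179]
orientation: [0.001, 0.998, 0.056, -0.003]
ft_force: [-10.7, -7.6, 4.2]
finger_gap: 0.028
gripper_force: 30.0
```

Request:
servo_tool --moves '[[[-0.0001, 0.001, 0, 0, 0, 0], [0, 0, 0, 0, 0, 0]]]'

```text
clock: 38.92
tool_pos: [0.5412, 0.1843, 0.0179]
orientation: [0.001, 0.998, 0.056, -0.003]
ft_force: [-9.3, -15.0, 5.9]
finger_gap: 0.0281
gripper_force: 30.0
```

Request:
servo_tool --moves '[[[0, 0, 0, 0, 0, 0], [0, 0, 0, 0, 0, 0], [0, 0, 0, 0, 0, 0], [0, 0, 0.012, 0, 0, 0], [0, 0, 0.025, 0, 0, 0], [-0.01, -0.02, 0.03, 0, 0, 0], [-0.01, -0.03, 0.03, 0, 0, 0.12], [-0.01, -0.03, 0.02, 0, 0, 0.12], [-0.01, -0.03, 0.015, 0, 0, 0.12], [0, -0.03, 0, 0, 0, 0.12]]]' --fingers 0

```text
clock: 39.75
tool_pos: [0.5042, 0.0474, 0.152]
orientation: [0.001, 0.956, 0.293, 0.002]
ft_force: [1.6, 0.5, -0.5]
finger_gap: 0.0458
gripper_force: 0.0
```

Request:
servo_tool --moves '[[[0, -0.02, 0, 0, 0, 0.12], [0, -0.012, 0, 0, 0, 0.12], [0, 0, 0, 0, 0, 0.12], [0, 0, 0, 0, 0, 0.12], [0, 0, 0, 0, 0, 0.12], [0, 0, 0, 0, 0, 0.12], [0, 0, 0, 0, 0, 0.12], [0, 0, 0, 0, 0, 0.12], [0, 0, 0, 0, 0, 0.12], [0, 0, 0, 0, 0, 0]]]' --fingers 0.3

```text
clock: 40.58
tool_pos: [0.5047, 0.0164, 0.1492]
orientation: [0.0, 0.669, 0.743, 0.0]
ft_force: [-0.9, -0.4, 0.5]
finger_gap: 0.0321
gripper_force: 0.0
```

Run:
```python
from h import *
o=monitor.get_obs();print(o["tool_pos"],o["orientation"].round(3))
look("side");show(["block0","clamp_grip"],"side")
look("top","top4",(100,120,300,240),4);show(["block0","left1","clamp_grip"],"top")
```

```text
[0.5046865  0.01640441 0.14917134] [0.    0.669 0.743 0.   ]
side block0 [(0.65, [0.546, 0.1, 0.008]), (0.62, [0.527, 0.271, 0.011]), (0.49, [0.505, -0.258, 0.012]), (0.38, [0.509, -0.226, 0.015])]
side clamp_grip [(0.64, [0.611, 0.014, 0.077]), (0.45, [0.54, 0.182, 0.014])]
top block0 [(0.6, [0.504, -0.259, 0.011]), (0.57, [0.527, 0.272, 0.011]), (0.52, [0.506, -0.202, 0.01]), (0.44, [0.503, -0.231, 0.017])]
top left1 [(0.59, [0.543, 0.181, 0.008])]
top clamp_grip []
```

View pics/top4.png

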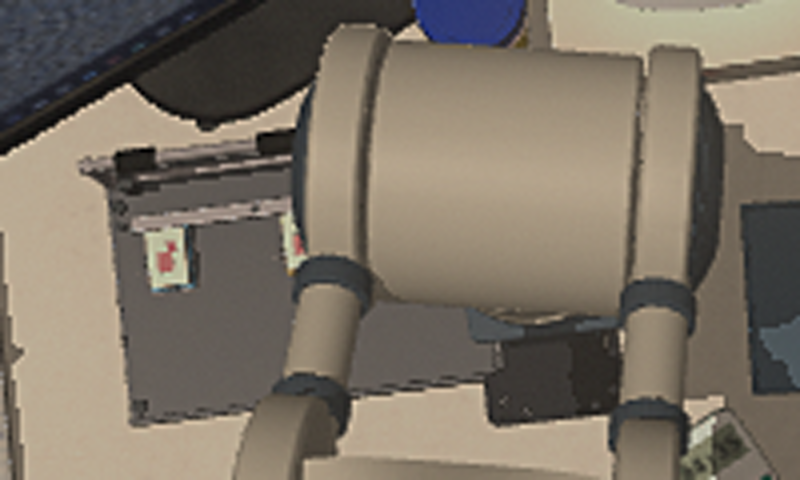

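Request:
servo_tool --moves '[[[0.017, -0.001, 0, 0.0127, -0.116, 0], [0.017, -0.001, 0, 0.0127, -0.116, 0], [0.017, -0.001, 0, 0.0127, -0.116, 0], [0.016, -0.001, 0, 0, 0, 0], [0.016, 0, 0, 0, 0, 0], [0.0104, 0.001, -0.028, 0, 0, 0], [0.0104, 0.001, -0.028, 0, 0, 0], [0.0104, 0.001, -0.028, 0, 0, 0], [0, 0, 0, 0, 0, 0], [0, 0, 0, 0, 0, 0]]]'

```text
clock: 41.77
tool_pos: [0.6179, 0.0155, 0.064]
orientation: [0.114, 0.662, 0.729, 0.13]
ft_force: [0.2, -1.0, -0.1]
finger_gap: 0.0321
gripper_force: 0.0
```

Request:
servo_tool --moves '[[[0, 0, 0, 0, 0, 0], [0, 0, 0, 0, 0, 0], [0, 0, 0, 0, 0, 0], [0, 0, 0, 0, 0, 0], [0, 0, 0, 0, 0, 0]]]' --fingers 1

```text
clock: 42.18
tool_pos: [0.6193, 0.0152, 0.0664]
orientation: [0.116, 0.661, 0.729, 0.131]
ft_force: [-1.7, 0.1, 9.2]
finger_gap: 0.0124
gripper_force: 30.0
```

Request:
servo_tool --moves '[[[-0.004, -0.0004, 0.0003, 0, 0, 0], [-0.0075, -0.0008, -0.0004, 0, 0, 0], [0, 0, 0, 0, 0, 0], [-0.0068, -0.0007, -0.0016, 0, 0, 0], [0, 0, 0, 0, 0, 0], [-0.0066, -0.0007, -0.0026, 0, 0, 0], [0, 0, 0, 0, 0, 0], [-0.0061, -0.0006, -0.0037, 0, 0, 0], [0, 0, 0, 0, 0, 0]]]'

```text
clock: 42.93
tool_pos: [0.5882, 0.0118, 0.0577]
orientation: [0.116, 0.661, 0.729, 0.131]
ft_force: [2.7, -3.3, 3.3]
finger_gap: 0.0121
gripper_force: 30.0
```

Request:
servo_tool --moves '[[[-0.006, -0.0006, -0.0048, -0.0043, 0.04, 0], [0, 0, 0, 0, 0, 0], [-0.0051, -0.0005, -0.0055, -0.0043, 0.04, 0], [0, 0, 0, 0, 0, 0], [-0.0042, -0.0004, -0.0063, -0.0043, 0.04, 0], [0, 0, 0, 0, 0, 0], [-0.0031, -0.0003, -0.0067, -0.0043, 0.04, 0], [0, 0, 0, 0, 0, 0]]]'

```text
clock: 43.6
tool_pos: [0.5702, 0.0104, 0.0339]
orientation: [0.063, 0.669, 0.738, 0.071]
ft_force: [2.6, -3.2, 0.6]
finger_gap: 0.0124
gripper_force: 30.0
```

Request:
servo_tool --moves '[[[-0.0013, -0.0001, -0.0064, 0, 0, 0], [0, 0, 0, 0, 0, 0], [-0.0004, 0, -0.005, 0, 0, 0], [0, 0, 0, 0, 0, 0]]]'

```text
clock: 43.93
tool_pos: [0.5694, 0.0102, 0.0233]
orientation: [0.064, 0.668, 0.737, 0.073]
ft_force: [5.9, 2.6, 11.8]
finger_gap: 0.0123
gripper_force: 30.0
```

Run:
```python
from h import *
look("side");show(["block0","left1","clamp_grip"],"side")
```

```text
side block0 [(0.7, [0.388, -0.081, 0.004]), (0.6, [0.528, 0.269, 0.013]), (0.58, [0.505, -0.201, 0.006]), (0.45, [0.551, 0.097, 0.011]), (0.41, [0.507, -0.227, 0.016]), (0.38, [0.504, -0.259, 0.011])]
side left1 [(0.65, [0.542, 0.183, 0.014]), (0.27, [0.503, -0.201, 0.009])]
side clamp_grip [(0.8, [0.566, 0.007, 0.037])]
```

All three blocks are still in place. Press the hold-down to its stop.

Request:
servo_tool --moves '[[[0, 0, -0.0015, 0, 0, 0], [0, 0, 0, 0, 0, 0]]]'

```text
clock: 44.3
tool_pos: [0.5695, 0.0102, 0.0226]
orientation: [0.065, 0.668, 0.737, 0.073]
ft_force: [1.1, 1.0, 26.7]
finger_gap: 0.0123
gripper_force: 30.0
```

Request:
servo_tool --moves '[[[0, 0, -0.0012, 0, 0, 0], [0, 0, 0, 0, 0, 0]]]'

```text
clock: 44.47
tool_pos: [0.5697, 0.0102, 0.0217]
orientation: [0.065, 0.668, 0.737, 0.073]
ft_force: [0.3, 1.9, 28.6]
finger_gap: 0.0121
gripper_force: 30.0
```

Request:
servo_tool --moves '[[[0, 0, -0.001, 0, 0, 0], [0, 0, 0, 0, 0, 0]]]'

```text
clock: 44.63
tool_pos: [0.5699, 0.0101, 0.0209]
orientation: [0.065, 0.668, 0.737, 0.073]
ft_force: [-0.9, 1.1, 32.3]
finger_gap: 0.0123
gripper_force: 30.0
```

Request:
servo_tool --moves '[[[0, 0, -0.0008, 0, 0, 0], [0, 0, 0, 0, 0, 0]]]'

```text
clock: 44.8
tool_pos: [0.57, 0.0101, 0.0202]
orientation: [0.065, 0.668, 0.737, 0.073]
ft_force: [-1.1, 1.6, 37.1]
finger_gap: 0.0125
gripper_force: 30.0
```

Run:
```python
from h import *
o=monitor.get_obs();print(o["tool_pos"],o["ft_force"],o["wrist_torque"])
look("side","side8",(110,130,310,280),3);show(["block0","left1","clamp_grip","clamp_hinge"],"side")
```

```text
[0.57002415 0.01007999 0.02024743] [-1.11390732  1.61196821 37.0704779 ] [ 0.29525336 -1.07237762  0.36609094]
side block0 [(0.64, [0.506, -0.202, 0.008]), (0.61, [0.502, -0.215, -0.001]), (0.58, [0.51, -0.227, 0.014]), (0.56, [0.527, 0.273, 0.012]), (0.47, [0.55, 0.101, 0.014]), (0.41, [0.503, -0.259, 0.008])]
side left1 [(0.63, [0.542, 0.186, 0.012]), (0.45, [0.545, 0.098, 0.011])]
side clamp_grip [(0.92, [0.564, 0.007, 0.036])]
side clamp_hinge [(0.75, [0.614, 0.012, 0.036])]
```

View pics/side8.png

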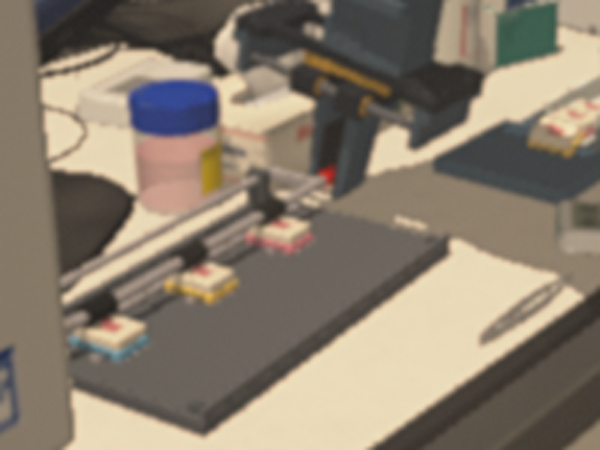

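Request:
servo_tool --moves '[[[0, 0, 0.003, 0, 0, 0], [0, 0, 0, 0, 0, 0], [0, 0, 0, 0, 0, 0], [0, 0, 0, 0, 0, 0], [-0.003, 0, 0.02, 0, 0, 0], [-0.003, 0, 0.02, 0, 0, 0], [0, 0, 0.015, -0.008, 0.075, 0], [0.003, 0, 0, -0.008, 0.075, 0], [0, 0, 0, 0, 0, 0]]]' --fingers 0.3

```text
clock: 45.8
tool_pos: [0.5673, 0.0101, 0.0771]
orientation: [0.013, 0.672, 0.741, 0.015]
ft_force: [0.1, -0.4, -0.1]
finger_gap: 0.0318
gripper_force: 0.0
```

Request:
servo_tool --moves '[[[0, 0, 0, 0, 0, 0], [0, 0, 0, 0, 0, 0], [0, 0, 0, 0, 0, 0], [0, 0, 0, 0, 0, 0], [0, 0, -0.015, 0, 0, 0], [0, 0, -0.012, 0, 0, 0], [0, 0, 0, 0, 0, 0]]]' --fingers 1

```text
clock: 46.38
tool_pos: [0.563, 0.0103, 0.047]
orientation: [0.011, 0.672, 0.741, 0.014]
ft_force: [-1.6, -0.1, -0.4]
finger_gap: 0.0001
gripper_force: 0.0
```

Request:
servo_tool --moves '[[[0.002, 0, -0.004, 0, 0, 0], [0, 0, 0, 0, 0, 0]]]'

```text
clock: 46.55
tool_pos: [0.5668, 0.0102, 0.0448]
orientation: [0.012, 0.672, 0.741, 0.015]
ft_force: [-1.4, 0.1, 0.6]
finger_gap: 0.0006
gripper_force: 0.0
```

Request:
servo_tool --moves '[[[0, 0, -0.0015, 0, 0, 0], [0, 0, 0, 0, 0, 0]]]'

```text
clock: 46.72
tool_pos: [0.5668, 0.0102, 0.0437]
orientation: [0.013, 0.672, 0.741, 0.015]
ft_force: [-0.9, 0.4, 0.1]
finger_gap: 0.0006
gripper_force: 0.0
```

Request:
servo_tool --moves '[[[0, 0, -0.0015, 0, 0, 0], [0, 0, 0, 0, 0, 0]]]'

```text
clock: 46.88
tool_pos: [0.5667, 0.0102, 0.042]
orientation: [0.012, 0.672, 0.741, 0.015]
ft_force: [0.4, 0.5, 1.1]
finger_gap: 0.0008
gripper_force: 0.0
```

Request:
servo_tool --moves '[[[0, 0, -0.001, 0, 0, 0], [0, 0, 0, 0, 0, 0]]]'

```text
clock: 47.05
tool_pos: [0.5666, 0.0102, 0.0409]
orientation: [0.012, 0.672, 0.741, 0.015]
ft_force: [0.7, -0.3, -0.1]
finger_gap: 0.0005
gripper_force: 0.0
```

Request:
servo_tool --moves '[[[0, 0, -0.001, 0, 0, 0], [0, 0, 0, 0, 0, 0]]]'

```text
clock: 47.22
tool_pos: [0.5668, 0.0102, 0.0403]
orientation: [0.013, 0.672, 0.741, 0.015]
ft_force: [-2.8, -0.2, 12.1]
finger_gap: 0.0004
gripper_force: 6.1
```

Request:
servo_tool --moves '[[[0, 0, -0.001, 0, 0, 0], [0, 0, 0, 0, 0, 0]]]'

```text
clock: 47.38
tool_pos: [0.5669, 0.0102, 0.04]
orientation: [0.013, 0.672, 0.741, 0.015]
ft_force: [-6.7, 0.1, 24.9]
finger_gap: 0.0007
gripper_force: 12.7
```

Request:
servo_tool --moves '[[[0, 0, 0.02, 0, 0, 0], [-0.01, -0.01, 0.03, 0, 0, 0], [-0.02, -0.02, 0.03, 0, 0, 0], [-0.02, -0.02, 0.02, 0, 0, 0], [-0.02, -0.02, 0, 0, 0, 0], [0, 0, 0, 0, 0, 0], [0, 0, 0, 0, 0, 0]]]'

```text
clock: 47.97
tool_pos: [0.4961, -0.0606, 0.1394]
orientation: [0.013, 0.672, 0.74, 0.015]
ft_force: [-0.3, -0.3, -0.3]
finger_gap: 0.0006
gripper_force: 0.0
```

Run:
```python
from h import *
print(monitor.get_obs()["tool_pos"])
for c in("side","top"):
    look(c);show(["block0","left1","clamp_grip","lane_grip"],c)
```

```text
[ 0.49606202 -0.06057147  0.1393532 ]
side block0 [(0.81, [0.526, 0.272, 0.014]), (0.68, [0.501, -0.202, 0.01]), (0.56, [0.501, -0.258, 0.01]), (0.55, [0.549, 0.1, 0.009]), (0.49, [0.506, -0.228, 0.014])]
side left1 [(0.63, [0.498, 0.188, 0.014])]
side clamp_grip [(0.64, [0.566, 0.006, 0.037]), (0.44, [0.505, -0.218, 0.01])]
side lane_grip [(0.84, [0.51, -0.336, 0.05])]
top block0 [(0.66, [0.543, 0.098, 0.013]), (0.64, [0.529, 0.272, 0.01]), (0.55, [0.503, -0.203, 0.011]), (0.53, [0.506, -0.232, 0.012]), (0.49, [0.505, -0.259, 0.016])]
top left1 [(0.66, [0.498, 0.18, 0.008])]
top clamp_grip [(0.54, [0.504, -0.23, 0.014])]
top lane_grip [(0.9, [0.512, -0.336, 0.052])]
```

left1 has been knocked back to about (0.498, 0.184). I'll measure its yaw and push it home under the closed hold-down, gripping it behind the rollers.

```bash
python3 - <<'E'
from h import *
im=look("top")
u,v=map(lambda a:int(round(float(a))),proj("top",[.498,.184,.02]))
c=im[v-16:v+17,u-16:u+17].astype(int);print(u,v)
g=cv2.resize(c.astype(np.uint8),None,fx=4,fy=4,interpolation=cv2.INTER_CUBIC)
m=(g.max(2)>130).astype(np.uint8)
cs,_=cv2.findContours(m,0,2);k=max(cs,key=cv2.contourArea);r=cv2.minAreaRect(k);print(r,cv2.contourArea(k))
b=cv2.boxPoints(r)
P=[unproj("top",u-16+x/4,v-16+y/4,.024) for x,y in b];P=np.array(P)
print(P.round(4),P.mean(0).round(4))
for i in range(2):
    d=P[i+1]-P[i];print(np.linalg.norm(d).round(4),np.arctan2(d[1],d[0]).round(3))
E
python3 j.py
```

```text
176 196
((65.19047546386719, 49.615684509277344), (49.72578048706055, 102.80491638183594), 4.707851886749268) 3596.5
[[0.4747 0.2003 0.024 ]
 [0.5405 0.1947 0.024 ]
 [0.5373 0.1629 0.024 ]
 [0.4715 0.1686 0.024 ]] [0.506  0.1816 0.024 ]
0.0661 -0.085
0.032 -1.672
to nest 0 jig [0.0691 0.1497] world [0.0525 0.1563]
to nest 1 jig [0.0691 0.2377] world [0.043  0.2438]
to nest 2 jig [0.0691 0.3257] world [0.0336 0.3313]
[ 0.4968 -0.0596  0.1388] 0.00037623508719389196 0.0 F jig [-0.04  0.29]
```

Run:
```python
from h import *
im=look("top");c=im[184:214,160:194]
print("\n".join(" ".join(f"{x:3d}" for x in r) for r in c.max(2)[:, 4:28]))
```

```text
95  95  95  97 114 101  57  68 180 172 168 166 168 168 168 168 168 173 174  83  92  95  94  95
 95  94  95  95  94  95  94  98 181 172 169 168 168 167 168 168 169 172 174  83  91  95  95  96
 95  95  95  95  95  96  91  97 182 172 170 170 170 171 169 170 173 174 176 109  91  94  95  94
 96  97  95  95  94  95  92  95 157 174 173 172 172 177 177 176 176 152 131 111  90  94  95  96
 96  96  95  95  94  95  93  93 130 128 120 122 123  99 102  79  81  83  87  92  93  93  95  96
 95  97  95  98  97  96  92  89 130 196 169 151  69  68  83  61  86  89  94  94  95  95  95  95
 96  96  96  96  96  97  93  95 171 191 188 191 196 198 196 167 139 122 111  89  98  97  97  94
 98  97  96  96  95  94  92  98 198 187 184 184 185 186 186 190 196 196  83  45  54  97  96  95
 96  96  97  96  95  96  91 110 196 185 182 184 185 184 186 186 188 146 112  56 103  98  95  97
 97  96  97  98  96  93  89 111 193 185 185 183 149 146 177 190 188 102  82  53 101  98  96  94
 97  97  95  96  96  93  97 173 192 187 190 191 177 154 157 194 192  78  59  54 102  97  97  96
 96  97  97  97  97  93  99 200 192 178 169 1
[... 1078 characters left out ...]
  99  98  97  96  98  98  96
 97 100  98  99  99  99  97  99  99  99  98  99  98  98  97  97  98  98  97  98  97  98  97  98
 98  99  98  98  99  99  99  98  99  98  97  98  98  98  99  98  98  97  98  99  96  96  98  98
 99  99 100 100  98 100  97  99  99  99  97  98  99  97  98  97  98  98  98  96  98  99  98  97
100 100  97  98  99 100  97  99  97  98  98  98  99  98  99  99  99  97  97  98  96  98  98 100
 98  98  99  97  99  98  97 100  99  97  99  98  99 100  98  98  98  99  98  98  98  98  99  98
 98 100  99  99  99  99 100  98  99  99  99  98  99  98 101  98  99  99  99  98  99  98  98  98
 99  99 100  99 100  98  99 100  99  99  97  98  98  98  98  98  98  98  98  98  99  99  98  99
```

Request:
servo_tool --moves '[[[-0.0017, 0.025, -0.0079, -0.0048, 0.0394, 0.1], [-0.0017, 0.025, -0.0079, 0, 0, 0.123], [-0.0017, 0.025, -0.0079, 0, 0, 0.123], [-0.0017, 0.025, -0.0079, 0, 0, 0.123], [-0.0017, 0.025, -0.0079, 0, 0, 0.123], [-0.0017, 0.025, -0.0079, 0, 0, 0.123], [-0.0017, 0.025, -0.0079, 0, 0, 0.123], [-0.0017, 0.025, -0.0079, 0, 0, 0.123], [-0.0017, 0.025, -0.0079, 0, 0, 0.123], [-0.0017, 0.0245, -0.0079, 0, 0, 0.123]]]' --fingers -0.3

```text
clock: 49.4
tool_pos: [0.4795, 0.191, 0.0595]
orientation: [-0.001, 0.13, 0.992, -0.0]
ft_force: [0.3, -0.2, 1.8]
finger_gap: 0.059
gripper_force: 0.0
```

Request:
servo_tool --moves '[[[0, 0, 0, 0, 0, 0], [0, 0, 0, 0, 0, 0]]]'

```text
clock: 49.57
tool_pos: [0.4793, 0.1907, 0.0595]
orientation: [-0.002, 0.132, 0.991, -0.0]
ft_force: [0.4, -0.3, 0.5]
finger_gap: 0.0593
gripper_force: 0.0
```

Run:
```python
from h import *
from scipy.spatial.transform import Rotation as R
o=monitor.get_obs();w,x,y,z=o["orientation"];M=R.from_quat([x,y,z,w]).as_matrix()
print(o["tool_pos"].round(4),M.round(3),np.arctan2(M[1,0],M[0,0]),o["joint_pos"].round(2))
print(unproj("top",175.3,197.3,.026))
look("side");show(["left1","block0"],"side")
```

```text
[0.4793 0.1907 0.0595] [[-0.965  0.261 -0.003]
 [ 0.261  0.965 -0.   ]
 [ 0.003 -0.001 -1.   ]] 2.8771697544713986 [ 0.26  0.56  1.77  0.    0.81 -1.04]
[0.49321149 0.1838719  0.026     ]
side left1 [(0.77, [0.499, 0.188, 0.011]), (0.54, [0.509, -0.336, 0.052])]
side block0 [(0.7, [0.525, 0.273, 0.011]), (0.66, [0.549, 0.1, 0.012]), (0.61, [0.504, -0.2, 0.01]), (0.61, [0.504, -0.261, 0.011]), (0.5, [0.507, -0.226, 0.015])]
```

Orientation matches the block. Descend, grip, and turn it to the jig.

Request:
servo_tool --moves '[[[0, -0.001, -0.015, 0, 0, 0], [0, 0, -0.015, 0, 0, 0], [0, 0, -0.009, 0, 0, 0], [0, 0, -0.0022, 0, 0, 0], [0, 0, 0, 0, 0, 0]]]'

```text
clock: 50.13
tool_pos: [0.4795, 0.1881, 0.0185]
orientation: [-0.002, 0.133, 0.991, -0.001]
ft_force: [-0.6, 0.2, 0.0]
finger_gap: 0.059
gripper_force: 0.0
```

Request:
servo_tool --moves '[[[0, 0, 0, 0, 0, 0], [0, 0, 0, 0, 0, 0], [0, 0, 0, 0, 0, 0], [0, 0, 0, 0, 0, 0], [0, 0, 0, 0, 0, 0], [0, 0, 0, 0, 0, 0], [0, 0, 0, 0, 0, 0]]]' --fingers 1

```text
clock: 50.72
tool_pos: [0.4798, 0.1888, 0.019]
orientation: [-0.001, 0.133, 0.991, -0.0]
ft_force: [-0.9, -0.6, 5.9]
finger_gap: 0.0278
gripper_force: 30.0
```

Request:
servo_tool --moves '[[[0, 0, 0, 0, 0, 0.094], [0, 0, 0, 0, 0, 0.094], [0, 0, 0, 0, 0, 0.094], [0, 0, 0, 0, 0, 0.094], [0, 0, 0, 0, 0, 0], [0, 0, 0, 0, 0, 0]]]'

```text
clock: 51.22
tool_pos: [0.48, 0.1888, 0.019]
orientation: [-0.001, -0.055, 0.998, -0.0]
ft_force: [-0.1, 0.4, 5.0]
finger_gap: 0.0272
gripper_force: 30.0
```

```bash
python3 j.py
python3 - <<'E'
from h import *
print(monitor.get_obs()["orientation"].round(4))
look("side");show(["left1"],"side")
E
```

```text
to nest 0 jig [ 0.059  -0.0991] world [ 0.0693 -0.0921]
to nest 1 jig [ 0.059  -0.0111] world [ 0.0598 -0.0046]
to nest 2 jig [0.059  0.0769] world [0.0503 0.0828]
[0.48   0.1888 0.019 ] 0.027202065614647553 30.00115692615509 F jig [-0.1   0.42]
[-9.000e-04 -5.530e-02  9.985e-01 -5.000e-04]
side left1 [(0.47, [0.499, 0.191, 0.01])]
```

Request:
servo_tool --moves '[[[0.0008, -0.007, 0, 0, 0, 0], [0.0008, -0.007, 0, 0, 0, 0], [0, 0, 0, 0, 0, 0], [0.009, 0.001, 0, 0, 0, 0], [0.009, 0.001, 0, 0, 0, 0], [0.009, 0.001, 0, 0, 0, 0], [0.004, 0.0004, 0, 0, 0, 0], [0, 0, 0, 0, 0, 0]]]'

```text
clock: 51.98
tool_pos: [0.5135, 0.1779, 0.0189]
orientation: [-0.001, -0.055, 0.998, -0.0]
ft_force: [2.0, -0.5, 7.1]
finger_gap: 0.0277
gripper_force: 30.0
```

Request:
servo_tool --moves '[[[0.002, 0.0002, 0, 0, 0, 0], [0.002, 0.0002, 0, 0, 0, 0], [0, 0, 0, 0, 0, 0]]]'

```text
clock: 52.23
tool_pos: [0.5165, 0.1782, 0.0189]
orientation: [-0.001, -0.055, 0.998, -0.001]
ft_force: [0.7, 0.4, 7.6]
finger_gap: 0.0276
gripper_force: 30.0
```

Request:
servo_tool --moves '[[[0.002, 0.0002, 0, 0, 0, 0], [0, 0, 0, 0, 0, 0]]]'

```text
clock: 52.4
tool_pos: [0.5184, 0.1784, 0.0189]
orientation: [-0.001, -0.055, 0.998, -0.001]
ft_force: [-0.4, 0.1, 6.3]
finger_gap: 0.0276
gripper_force: 30.0
```

Request:
servo_tool --moves '[[[0.002, 0.0002, 0, 0, 0, 0], [0, 0, 0, 0, 0, 0]]]'

```text
clock: 52.57
tool_pos: [0.5204, 0.1786, 0.0189]
orientation: [-0.001, -0.055, 0.998, -0.001]
ft_force: [0.0, -0.2, 6.9]
finger_gap: 0.0274
gripper_force: 30.0
```

Request:
servo_tool --moves '[[[0.0015, 0.0002, 0, 0, 0, 0], [0, 0, 0, 0, 0, 0]]]'

```text
clock: 52.73
tool_pos: [0.5218, 0.1788, 0.0189]
orientation: [-0.001, -0.055, 0.998, -0.001]
ft_force: [-0.4, 0.2, 8.2]
finger_gap: 0.0275
gripper_force: 30.0
```

Request:
servo_tool --moves '[[[0.0015, 0.0002, 0, 0, 0, 0], [0, 0, 0, 0, 0, 0]]]'

```text
clock: 52.9
tool_pos: [0.5229, 0.179, 0.0189]
orientation: [-0.002, -0.055, 0.998, -0.001]
ft_force: [-2.9, -0.7, 8.9]
finger_gap: 0.0274
gripper_force: 30.0
```

Request:
servo_tool --moves '[[[0.001, 0.0001, 0, 0, 0, 0], [0, 0, 0, 0, 0, 0]]]'

```text
clock: 53.07
tool_pos: [0.523, 0.179, 0.0189]
orientation: [-0.002, -0.055, 0.998, -0.001]
ft_force: [-7.0, -1.0, 12.4]
finger_gap: 0.0273
gripper_force: 30.0
```

Request:
servo_tool --moves '[[[0.001, 0.0001, 0, 0, 0, 0], [-0.0002, 0.002, 0, 0, 0, 0], [-0.0001, 0.001, 0, 0, 0, 0], [0, 0, 0, 0, 0, 0]]]'

```text
clock: 53.4
tool_pos: [0.5229, 0.1816, 0.0187]
orientation: [-0.003, -0.055, 0.998, -0.001]
ft_force: [-9.0, -4.5, 13.9]
finger_gap: 0.0276
gripper_force: 30.0
```

Request:
servo_tool --moves '[[[-0.0001, 0.001, 0, 0, 0, 0], [0, 0, 0, 0, 0, 0]]]'

```text
clock: 53.57
tool_pos: [0.5228, 0.1821, 0.0187]
orientation: [-0.003, -0.055, 0.998, -0.001]
ft_force: [-7.7, -10.5, 13.6]
finger_gap: 0.0272
gripper_force: 30.0
```

Request:
servo_tool --moves '[[[-0.0001, 0.001, 0, 0, 0, 0], [0, 0, 0, 0, 0, 0]]]'

```text
clock: 53.73
tool_pos: [0.5227, 0.1824, 0.0186]
orientation: [-0.003, -0.055, 0.998, -0.002]
ft_force: [-6.7, -17.7, 13.6]
finger_gap: 0.0274
gripper_force: 30.0
```

Request:
servo_tool --moves '[[[-0.0001, 0.001, 0, 0, 0, 0], [0, 0, 0, 0, 0, 0]]]'

```text
clock: 53.9
tool_pos: [0.5228, 0.1827, 0.0186]
orientation: [-0.003, -0.055, 0.998, -0.002]
ft_force: [-5.3, -26.8, 14.9]
finger_gap: 0.0275
gripper_force: 30.0
```

Request:
servo_tool --moves '[[[0.0001, -0.001, 0, 0, 0, 0], [0.0012, 0.0001, 0, 0, 0, 0], [0, 0, 0, 0, 0, 0]]]'

```text
clock: 54.15
tool_pos: [0.523, 0.1824, 0.0184]
orientation: [-0.004, -0.055, 0.998, -0.002]
ft_force: [-10.8, -16.4, 14.4]
finger_gap: 0.0275
gripper_force: 30.0
```

Request:
servo_tool --moves '[[[0, 0, 0, 0, 0, 0], [0, 0, 0, 0, 0, 0], [0, 0, 0, 0, 0, 0], [-0.008, -0.001, 0.002, 0, 0, 0], [-0.02, -0.002, 0.01, 0, 0, 0], [-0.02, -0.002, 0.02, 0, 0, 0], [0, 0, 0.03, 0, 0, 0], [0, -0.04, 0.03, 0, 0, 0], [0, -0.04, 0.03, 0, 0, 0], [0, -0.04, 0, 0, 0, 0]]]' --fingers 0

```text
clock: 54.98
tool_pos: [0.4793, 0.0729, 0.1347]
orientation: [0.002, -0.056, 0.998, -0.001]
ft_force: [3.2, -0.6, -0.1]
finger_gap: 0.0457
gripper_force: 0.0
```

Request:
servo_tool --moves '[[[0, -0.04, 0, 0, 0, 0], [0, -0.04, 0, 0, 0, 0], [0, -0.04, 0, 0, 0, 0], [0, 0, 0, 0, 0, 0], [0, 0, 0, 0, 0, 0]]]'

```text
clock: 55.4
tool_pos: [0.4774, -0.0488, 0.1308]
orientation: [-0.001, -0.053, 0.999, -0.001]
ft_force: [0.4, 0.3, 0.3]
finger_gap: 0.0454
gripper_force: 0.0
```

Run:
```python
from h import *
print(monitor.get_obs()["tool_pos"])
look("side");show(["left1","block0","clamp_grip","lane_grip"],"side")
im=look("top");show(["left1","block0","clamp_grip","lane_grip"],"top")
# fit each jig block's wax in top picture
for n in([.5493,.0967],[.5395,.1842],[.5293,.2715]):
    u,v=proj("top",np.array(n+[.026]));a,b=int(u)-11,int(v)-9
    g=cv2.resize(im[b:b+22,a:a+24],None,fx=6,fy=6,interpolation=cv2.INTER_CUBIC).max(2)
    m=cv2.morphologyEx((g>145).astype(np.uint8),cv2.MORPH_CLOSE,np.ones((13,13)))
    k=max(cv2.findContours(m,0,2)[0],key=cv2.contourArea);r=cv2.minAreaRect(k)
    c=unproj("top",a+(r[0][0])/6,b+r[0][1]/6,.026);print(c[:2].round(4),np.round(c[:2]-n,4),np.round(r[1],0),round(r[2],1))
```

```text
[ 0.4774423  -0.0487566   0.13075733]
side left1 [(0.55, [0.543, 0.185, 0.012])]
side block0 [(0.73, [0.548, 0.1, 0.011]), (0.65, [0.526, 0.275, 0.012]), (0.53, [0.503, -0.202, 0.011]), (0.52, [0.508, -0.229, 0.018]), (0.43, [0.502, -0.26, 0.01])]
side clamp_grip [(0.59, [0.564, 0.004, 0.032])]
side lane_grip [(0.76, [0.512, -0.333, 0.053]), (0.3, [0.531, 0.164, -0.002])]
top left1 [(0.55, [0.54, 0.183, 0.006]), (0.44, [0.513, -0.333, 0.056])]
top block0 [(0.73, [0.504, -0.204, 0.008]), (0.59, [0.528, 0.274, 0.009]), (0.59, [0.504, -0.23, 0.013]), (0.43, [0.502, -0.258, 0.016]), (0.41, [0.544, 0.099, 0.014])]
top clamp_grip []
top lane_grip [(0.93, [0.511, -0.335, 0.057])]
[0.5379 0.0953] [-0.0114 -0.0014] [51. 57.] 86.6
[0.5288 0.1813] [-0.0107 -0.0029] [50. 60.] 80.5
[0.5192 0.2689] [-0.0101 -0.0026] [51. 59.] 80.5
```

Run:
```python
from h import *
im=np.mean([look("top").astype(float) for _ in range(1)],0).max(2)
for n in([.5493,.0967],[.5395,.1842],[.5293,.2715]):
    out=[]
    for k in np.arange(-.017,.001,.001):
        X=np.array([.9938,.111]);Y=np.array([-.111,.9938]);s=np.arange(-.02,.0201,.0005)
        P=np.array([[*(np.array(n)+k*X+q*Y),.026] for q in s]);u,v=proj("top",P)
        g=cv2.remap(im.astype(np.float32),u.astype(np.float32)[None],v.astype(np.float32)[None],cv2.INTER_LINEAR)[0]
        i=np.where(g>140)[0]
        if len(i): out.append((k,s[i[0]],s[i[-1]]))
    o=np.array(out);print("rear..",o[0,0].round(4),"edge slopes",[np.polyfit(o[:,0],o[:,j],1)[0].round(3) for j in(1,2)],"means",o[:,1:].mean(0).round(4))
```

```text
rear.. -0.017 edge slopes [np.float64(-0.086), np.float64(0.062)] means [-0.0104  0.0122]
rear.. -0.017 edge slopes [np.float64(-0.026), np.float64(0.067)] means [-0.0124  0.0116]
rear.. -0.017 edge slopes [np.float64(-0.025), np.float64(0.051)] means [-0.0123  0.0117]
```

```bash
python3 -c "
from workcell import arm
print(arm.hand_in())"
```

```text
the job is handed in; nothing more can be done
None
```

The job is handed in, but the hand-in returned no verdict. All three nests are filled and pushed against fence and dowel by contact force (left1 was knocked out after closing and reseated), the hold-down is closed on its stop, the lane is back down with block3 and block4 in it, and block2 rests at the mouth.

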